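# Clear the probing fixture and hold the test probe in its guide bush

## Robot

A 7-joint arm with a two-finger parallel gripper is mounted at the origin on the work surface. World frame = base frame: x ahead of the robot, y to its left, z up, the work surface at z = 0. Lengths are in m, angles in degrees, forces in N, time in s.
With the tool pointing down it reaches from about 0.425 to 0.95 m from the base axis. Payload 4.7 kg.
Tool frame: the origin (TCP) lies midway between the tips of the shut fingers; the grasp point (between the pads) lies 19 mm behind it (env.grip_depth is the distance from the TCP to the grasp point, in m); z points along the fingers, y is the direction in which the jaws open and shut (so a half turn about z gives the same grasp; the last joint's range is limited). The gripper opens to 87 mm and grips with 3 to 60 N. Pads are 19 mm wide; open, the fingers measure 117 mm over their backs; the gripper's body (75 mm by 190 mm) begins 51 mm behind the grasp point.
Start: joints at [62.687, 26.849, -2.785, 87.806, 1.381, 65.374, -4.715], TCP at [0.292, -0.608, 0.191] pointing down, gripper open.
Joint ranges: [-148.3, 148.3], [-19.14, 114.17], [-79.39, 73.82], [5.75, 140.21], [-59.74, 239.74], [12.07, 113.84], [-152.46, 152.46]. Speed limits (degrees/s): [147.25, 147.25, 180, 180, 180, 180, 180].

## Interface

Orientations are given as a 3x3 rotation matrix whose columns are the frame's x, y, z axes.
In Python, from plant import env gives the robot as it stands.
- The arm moves only by the shell command python3 -m crank 'ROWS' [OPENING] [FORCE]. ROWS is JSON, a list of rows, each an object of numbers: "dx", "dy", "dz": the shift along the tool's x, y, z in mm; "rx", "ry", "rz": the turn, a rotation vector about the tool's x, y, z in rad. A call has 1 to 5 rows; each row shifts and turns the commanded pose from where the row before left it, along the tool's axes as they then stand; what a row does not reach is not made up. A row lasts 1/8 s, in which the tool goes at most 62.5 mm and 10.7 degrees, less where a joint would pass 70% of its speed; a pose out of reach is approached as far as the arm can. A call is refused whole if a number of a shift passes 62.5 or a number of a turn 0.188, either way. A call with a gripper value outside its range is refused whole. OPENING is the gripper's target within -1 to 1 (fully open at 1, half-way at 0, shut at -1), set as the call begins (- or left out, the last holds). The fingers move at their own pace and stop on an object; FORCE is the grip in N (left out, the last holds). Time passes only in rows, so rows that do not move let the fingers close. It gives the time, the measured TCP pose, the force and the opening at its end, in the units of the state.
- env.read_state(): the state, without advancing time (a new reading comes with each control period).
- env.snapshot(name): name is "scene" or "side" or "wrist"; returns a dict with "image" (384x512x3 uint8, blue, green, red), "fx", "fy", "cx", "cy" (pixels), "k1" (the pictures are not rectified: a ray, as slopes to the right and down, at radius r is drawn at 1 + k1 r^2 times it, then the intrinsics apply), "R" (3x3) and "t" (3): a world point X has camera coordinates R X + t. Camera axes: x right, y down, z forward; pixel columns grow to the right and rows downward; lengths in m; the calibration is good to about 2 mm. A picture is of the moment at which its call begins. There is no depth.
- env.finish_job(): hands the job in, once; it reports no verdict.
The state is a dict: "time": time; "joints": joint angles; "joint_vel": joint speeds; "joint_torque": joint torques, N m; "position": TCP position; "ee_rot": TCP orientation; "wrist_force": force on the tool from outside, world axes, zero at the start; "wrist_torque": the same for the moment, N m; "grip_width": opening from 0.0 (shut) to 1.0 (fully open).
Only numpy, scipy, OpenCV 4.12 (cv2) and the standard library are available. Lean on these libraries where they do the work, as an engineer would, in place of code of your own. Each camera call takes 0.05 s, during which the arm holds its last target.

## Task

Using the scraper, wipe the three copper offcuts off the fixture's deck into its black catch tray (do not touch the offcuts with the fingers), and stand the scraper back upright on the bench. Then take the test probe from its stand and lower its rod through the brass guide bush without touching the bore, until the red band is level with the top of the bush. Finish while still holding the probe there, upright, still and centred in the bore; leave everything else on the bench alone.

Things in the scene. Friction and masses are not known exactly. Their poses are not given: they have to be found in the camera images.
- fixture: Fixed probing fixture. Origin on the bench under the centre of its deck; z up. Flat grey deck 150 (x) x 200 (y) mm, 8 mm thick on posts, flat top 65 mm above the bench; brass guide bush near its +y end; black catch tray along its whole -y edge. Base plate 170 x 200 mm. A blue circuit board lies under the deck, its highest part below the bush at 13 mm over the bench.
- port (a point): Centre of the mouth of the guide hole: top face of the brass bush, at (0, 70, 69) mm in the fixture's frame, same axes. The bush stands 4 mm proud of the deck, outside diameter 34 mm, bore 22 mm diameter, vertical, 22 mm long and open below.
- tray (a point): Centre of the inner floor of the catch tray, at (0, -140.5, 4) mm in the fixture's frame, same axes. Open on top, inside 152 (x) x 81 (y) mm; it begins right at the deck's -y edge, whose y is -100 mm; its walls are 4 mm thick and 36 mm tall, so its rim is 29 mm below the deck top.
- scraper: Loose scraper block, 0.13 kg. Origin at the centre of its flat underside, z up. Yellow blade block 26 (x) x 120 (y) x 20 (z) mm; on it a black grip rib 22 (x) x 50 (y) mm reaching 64 mm above the underside. It stands on its underside on the bench.
- stand: Fixed grey probe stand, base 85 x 85 mm. Origin at the centre of its underside. Top plate 60 (x) x 78 (y) mm with its top 105 mm above the bench and a 16 mm hole in the middle, in which the probe hangs. Scraper and stand may be on either side of the fixture.
- probe: Loose cordless test probe, 0.10 kg, hanging upright in the stand by its handle's shoulder. Origin at the tip, z up along the rod. Steel rod 10 mm diameter, 90 mm long from the tip to the handle; black square handle 24 x 24 mm (sides along x and y) from 90 to 134 mm above the tip. In the stand its tip is 15 mm above the bench; it must be lifted straight up by over 90 mm to come free.
- probe_tip (a point): Tip of the probe rod (its lower end).
- probe_band (a point): Middle of the 4 mm wide red depth band on the rod, 40 mm above the tip.
- offcut0: Loose copper offcut 20 x 12 x 6 mm, lying flat on the fixture's deck between the bush and the tray, at fixture-frame x -35 +-4 mm and y -75 to -28 mm. Origin at the centre of its underside.
- offcut1: Loose copper offcut 20 x 12 x 6 mm, lying flat on the fixture's deck between the bush and the tray, at fixture-frame x 0 +-4 mm and y -75 to -28 mm. Origin at the centre of its underside.
- offcut2: Loose copper offcut 20 x 12 x 6 mm, lying flat on the fixture's deck between the bush and the tray, at fixture-frame x 35 +-4 mm and y -75 to -28 mm. Origin at the centre of its underside.
- cutters: Bystander, to be left alone: side cutters with orange handles, 135 mm long, lying flat. Origin at its underside.
- screwdriver: Bystander, to be left alone: screwdriver with green handle, lying flat. Origin at its underside.
- cleaner: Bystander, to be left alone: white bottle with blue cap, 56 mm diameter, 130 mm tall. Origin at its underside.
- spool: Bystander, to be left alone: grey spool, 54 mm diameter, 42 mm tall. Origin at its underside.
- tin: Bystander, to be left alone: round brass-coloured tin, 64 mm diameter, 35 mm tall. Origin at its underside.
- board: Bystander, to be left alone: loose blue circuit board 90 x 60 mm, lying flat, up to 13 mm tall. Origin at its underside.
Mind the look-alikes: they are no part of the job. What is shaped like the probe but pink or purple is not meant. Several things have the shape of the scraper; the one meant has the colours described above.

How it is judged (in metres and radians):
On the way, in this order (a step that is already met when the one before it is completed fails the run):
1. the scraper is held in the gripper at the deck (contact force between the fingers and scraper above 1 N and z of scraper in the frame of fixture between 0.055 and 0.075 m and x of scraper in the frame of fixture between -0.08 and 0.08 m and y of scraper in the frame of fixture between -0.13 and 0.09 m), for 0.1 s.
2. all three offcuts lie in the catch tray (z of each of offcut0, offcut1, offcut2 in the frame of tray below 0.04 m and x of offcut0 in the frame of tray between -0.08 and 0.08 m and y of offcut0 in the frame of tray between -0.045 and 0.045 m and x of offcut1 in the frame of tray between -0.08 and 0.08 m and y of offcut1 in the frame of tray between -0.045 and 0.045 m and x of offcut2 in the frame of tray between -0.08 and 0.08 m and y of offcut2 in the frame of tray between -0.045 and 0.045 m), for 0.2 s.
3. the scraper stands on the bench, let go (height (world z) of scraper below 0.006 m and angle between scraper's own z axis and vertical below 0.1 rad and contact force between the fingers and scraper below 0.1 N and linear speed of scraper below 0.02 m/s), for 0.2 s.
At the end, for the whole second after the job is handed in: Ends holding the probe: gripped, clear of the fixture, still, upright within 0.1 rad, tip and band within 4 mm of the bore axis, band middle within 6 mm of the bush top in height. All offcuts lie in the tray; the scraper stands on its underside on the bench, let go and at rest (all of step 2 and all of step 3 and horizontal distance between each of probe_tip, probe_band and port below 0.004 m and z of probe_band in the frame of port between -0.006 and 0.006 m and angle between probe's own z axis and vertical below 0.1 rad and contact force between the fingers and probe above 1 N and contact force between probe and fixture below 0.1 N and linear speed of probe below 0.01 m/s); the arm keeps its last pose, push and grip.
It fails at once if the probe touches the fixture (over 1 N) (contact force between probe and fixture above 1 N).
It fails at once if the fingers touch an offcut (contact force between the fingers and offcut0 above 0.5 N or contact force between the fingers and offcut1 above 0.5 N or contact force between the fingers and offcut2 above 0.5 N).
It fails at once if the probe is used on an offcut (contact force between probe and offcut0 above 0.5 N or contact force between probe and offcut1 above 0.5 N or contact force between probe and offcut2 above 0.5 N).
It fails at once if a bystander is moved by more than 30 mm (distance of any of cutters, screwdriver, cleaner, spool, tin, board from where it was at the start of the episode above 0.03 m).
It also fails if it takes over 70 s, if anything falls off the work surface, if the arm or the gripper's body presses on something with over 40 N, if the wrist force passes 120 N, or if a joint passes its speed limit or range.

## Working session

There is one attempt and no reset: what is moved stays moved. The work goes in short steps, Python scripts to look and compute and a shell command to move; the robot and the scene stay as the last step left them, time stands still between calls to the robot, and variables do not carry over. Pictures are saved under pics/ and viewed, and the job is handed in when it is done.

```bash
ls; mkdir -p pics
python3 - <<'E'
from plant import env
import cv2
s=env.read_state()
print({k:s[k] for k in('time','position','ee_rot','grip_width','wrist_force')}, env.grip_depth)
for n in('scene','side','wrist'):
    d=env.snapshot(n); cv2.imwrite(f'pics/{n}0.png',d['image'])
    print(n,d['fx'],d['fy'],d['cx'],d['cy'],d['k1'],d['R'],d['t'])
E
```

```text
pics
{'time': 0.0, 'position': array([ 0.29197587, -0.6078667 ,  0.19042145]), 'ee_rot': array([[ 9.01395103e-01,  4.32996663e-01, -8.70699403e-04],
       [ 4.32997535e-01, -9.01393541e-01,  1.67932001e-03],
       [-5.77028556e-05, -1.89074153e-03, -9.99998211e-01]]), 'grip_width': 0.9992199539976218, 'wrist_force': array([ 0.03536954, -0.03053268,  0.01854772])} 0.0187
scene 465.58408311714345 465.58408311714345 249.60131551762376 191.6168929787537 -0.16530836742254906 [[ 0.42584497  0.90477627  0.00599634]
 [ 0.69800529 -0.32429416 -0.63845276]
 [-0.57571233  0.27606738 -0.76963766]] [-0.24267052 -0.34903095  1.98969862]
side 407.8341336795714 407.8341336795714 259.77906671576835 194.48282823008694 0.019368125059140828 [[-0.9760522  -0.21686833 -0.01703607]
 [-0.13482149  0.66452482 -0.73500336]
 [ 0.17071984 -0.71510482 -0.67784942]] [0.55774354 0.12235161 1.18195739]
wrist 271.0782267828477 271.0782267828477 259.2236393371109 192.10064822187724 -0.049077781086028345 [[ 4.31936717e-01 -9.01903662e-01 -6.75754672e-04]
 [-8.61832199e-01 -4.12966447e-01  2.94455386e-01]
 [-2.65849455e-01 -1.26603706e-01 -9.55664988e-01]] [-0.6737153  -0.03430296  0.39141796]
```

View pics/scene0.png

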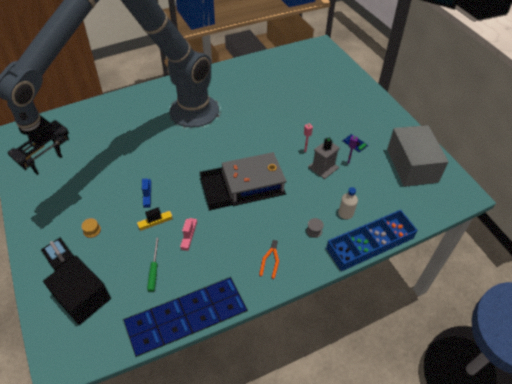

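View pics/side0.png

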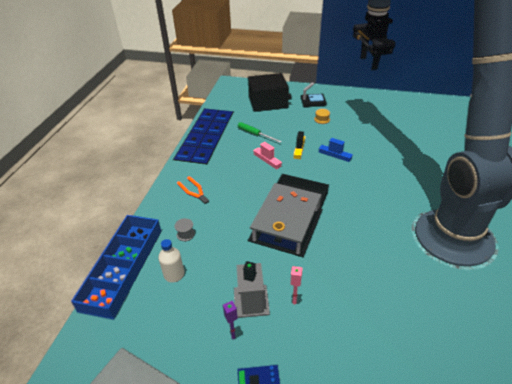

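View pics/wrist0.png

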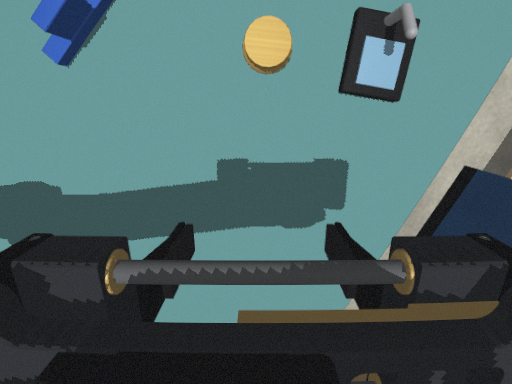

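The scene view shows the yellow scraper at (155,218), fixture deck around (255,175) with the bush at (272,167), tray on the left, and the probe stand at (326,157). The pink and purple probes at (308,130) and (352,142) are decoys. I'll enlarge the crops.

```bash
cat > h.py <<'E'
import numpy as np, cv2
from plant import env
def K(d): return np.array([[d['fx'],0,d['cx']],[0,d['fy'],d['cy']],[0,0,1.]]), np.array([d['k1'],0,0,0,0.])
def ray(d,uv):
    k,D=K(d); p=cv2.undistortPoints(np.array([[uv]],float),k,D)[0,0]
    R=np.array(d['R']);t=np.array(d['t'])
    return -R.T@t, R.T@np.array([p[0],p[1],1])
def at(d,uv,z):
    c,r=ray(d,uv); return c+r*(z-c[2])/r[2]
def proj(d,X):
    k,D=K(d); R=np.array(d['R'])
    return cv2.projectPoints(np.atleast_2d(np.array(X,float)),cv2.Rodrigues(R)[0],np.array(d['t'],float),k,D)[0][:,0]
def crop(d,u0,v0,u1,v1,s,name):
    im=d['image'][v0:v1,u0:u1]
    im=cv2.resize(im,None,fx=s,fy=s,interpolation=cv2.INTER_CUBIC)
    st=10
    for u in range((u0+9)//10*10,u1,st):
        cv2.line(im,((u-u0)*s,0),((u-u0)*s,4 if u%50 else 10),(0,255,255),1)
        if u%20==0: cv2.putText(im,str(u),((u-u0)*s,18),0,.35,(0,255,255),1)
    for v in range((v0+9)//10*10,v1,st):
        cv2.line(im,(0,(v-v0)*s),(4,(v-v0)*s),(0,255,255),1)
        if v%20==0: cv2.putText(im,str(v),(6,(v-v0)*s+4),0,.35,(0,255,255),1)
    cv2.imwrite('pics/'+name,im)
E
python3 - <<'E'
from h import *
import pickle
D={n:env.snapshot(n) for n in('scene','side')}
pickle.dump(D,open('D0.pkl','wb'))
crop(D['scene'],190,140,300,215,7,'c1.png')
crop(D['side'],240,165,340,255,6,'c2.png')
crop(D['scene'],120,170,210,250,7,'c3.png')
crop(D['side'],240,120,360,180,6,'c4.png')
crop(D['scene'],290,115,380,185,7,'c5.png')
crop(D['side'],210,250,320,350,6,'c6.png')
E
```

```text
(no output)
```

View pics/c1.png

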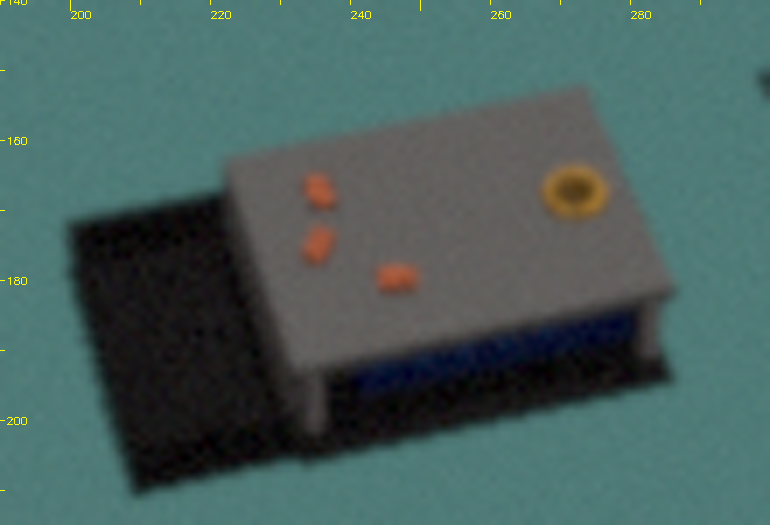

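View pics/c2.png

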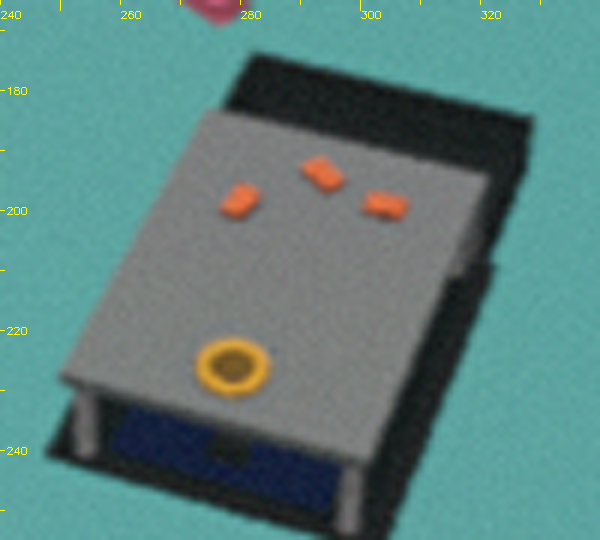

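View pics/c3.png

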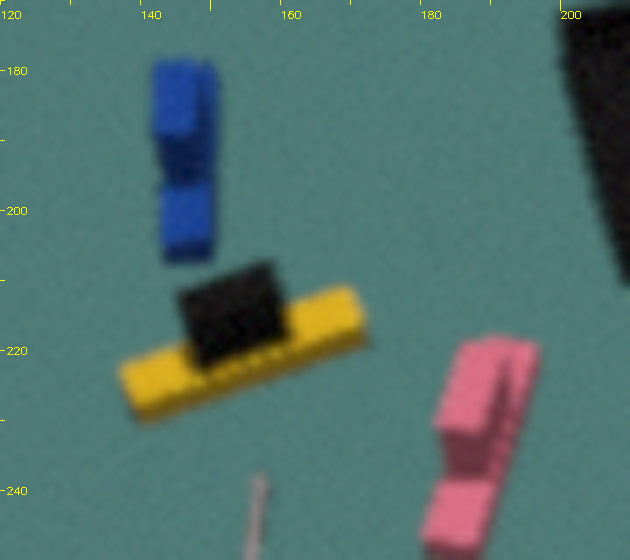

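View pics/c4.png

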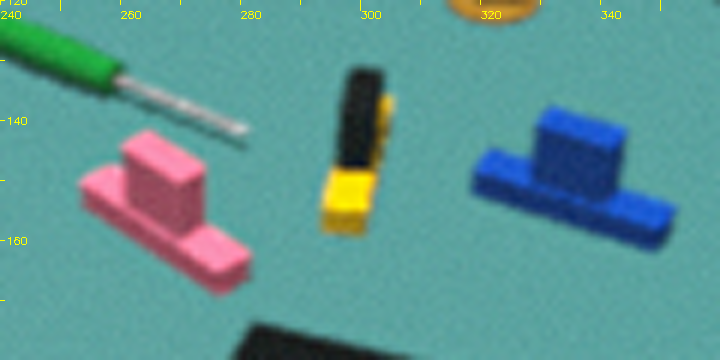

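View pics/c5.png

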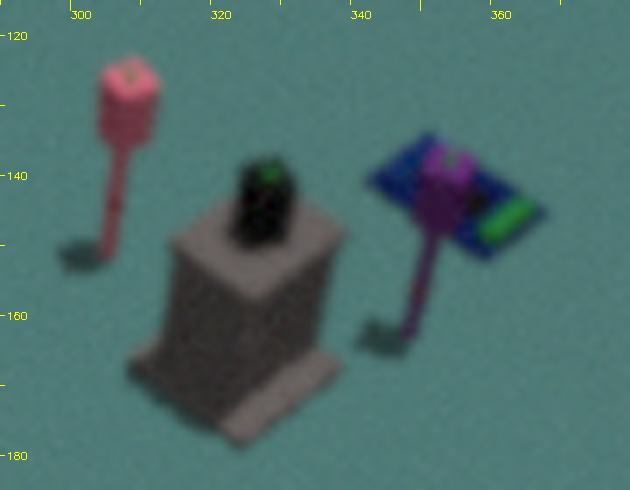

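View pics/c6.png

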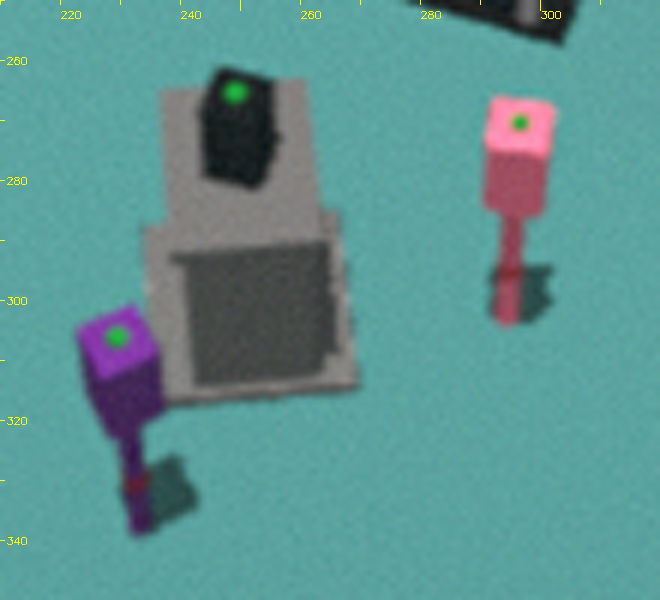

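```bash
cat > fit.py <<'E'
from h import *
import pickle
from scipy.optimize import least_squares
def fit(D,obs,x0,zoff=0):
    def T(p,P):
        c,s=np.cos(p[2]),np.sin(p[2]); P=np.array(P,float)/1000
        return np.c_[p[0]+c*P[:,0]-s*P[:,1],p[1]+s*P[:,0]+c*P[:,1],P[:,2]+zoff]
    def f(p): return np.concatenate([(proj(D[v],T(p,[o[0] for o in obs[v]]))-np.array([o[1] for o in obs[v]])).ravel() for v in obs])
    best=min((least_squares(f,[x0[0],x0[1],a],loss='soft_l1') for a in np.arange(-3,3.2,.7)),key=lambda r:r.cost)
    return best.x,f(best.x)
E
python3 - <<'E'
from fit import *
D=pickle.load(open('D0.pkl','rb'))
fx={'scene':[((-75,-100,65),(222,163)),((-75,100,65),(273.5,153)),((75,100,65),(285,181)),((75,-100,65),(231.5,193)),((0,70,69),(272,167.4))],
'side':[((75,-100,65),(274,183.5)),((-75,-100,65),(320,194)),((-75,100,65),(300,242)),((75,100,65),(251,228)),((0,70,69),(277.8,226))]}
sc={'scene':[((-13,-60,20),(137,223)),((-13,60,20),(168.3,211)),((13,60,20),(172,216.4)),((13,-60,20),(139.3,228)),((-11,-25,64),(145.4,211.7)),((-11,25,64),(158.9,207.4)),((11,-25,20),(149.3,222.6)),((11,25,20),(161.4,217.9))],
'side':[((13,60,20),(293.8,154.2)),((-13,60,20),(301.2,155)),((11,25,20),(296.2,148)),((-11,25,20),(302.7,148.7)),((11,-25,64),(298,131.3)),((-11,-25,64),(303.8,131.7))]}
c=lambda a,n:None
for n,o in(('fix',fx),('scr',sc)):
    for vs in(('scene','side'),('scene',),('side',)):
        p,r=fit(D,{v:o[v] for v in vs},(.5,0)); print(n,vs,p.round(4),np.degrees(p[2]).round(2),r.round(1))
# probe: triangulate green dot
A=[];b=[]
M=np.zeros((3,3));q=np.zeros(3)
for v,uv in(('scene',(328.7,139.6)),('side',(249.2,265.3))):
    cc,r=ray(D[v],uv); r/=np.linalg.norm(r);P=np.eye(3)-np.outer(r,r);M+=P;q+=P@cc; print(v,at(D[v],uv,.149))
print('probe',np.linalg.solve(M,q))
st={'scene':[((-30,-39,105),(314.3,149.3)),],'side':[]}
for uv in((314.3,149.3),(326.1,157.6),(339.6,148.3)): print(at(D['scene'],uv,.105))
for uv in((237,265.3),(260.8,263.3),(263.7,284.7),(237.5,287)): print(at(D['side'],uv,.105))
for v,L in(('scene',((235.5,167.1),(235.1,175),(246.5,179.5))),('side',((279.5,198.5),(292.5,194),(302.8,199)))):
  for uv in L: print(v,'off',at(D[v],uv,.068))
E
```

```text
fix ('scene', 'side') [ 0.4811  0.0547 -0.159 ] -9.11 [-1.  -0.6 -0.6 -1.1  1.  -0.1 -0.1 -0.2 -0.5 -0.5 -0.6 -0.3  0.2  0.6
  0.1  0.1 -2.5 -0.5 -0.2  0.1]
fix ('scene',) [ 0.4835  0.0547 -0.1689] -9.68 [-0.6 -0.4 -0.  -0.6  1.2  0.6 -0.1  0.1 -0.2  0.1]
fix ('side',) [ 0.4801  0.0544 -0.1529] -8.76 [-0.5 -0.3  0.4  0.5  0.8  0.  -2.  -0.4  0.3  0.1]
scr ('scene', 'side') [ 0.498  -0.3312  0.0477] 2.73 [-0.5 -0.6  0.4 -1.4 -0.5 -1.5 -0.3 -0.2 -1.4 -0.4 -1.1 -1.5 -0.9  1.
  0.5  0.3 -0.2  0.7 -0.3  0.5 -1.   1.1 -1.4  0.9 -0.8 -0.2 -0.5 -0.1]
scr ('scene',) [ 0.5014 -0.3304 -6.2669] -359.07 [-0.  -0.4  1.3 -0.5  0.1 -0.5 -0.1  0.1 -0.8  0.  -0.4 -0.7 -0.6  1.5
  1.   1.1]
scr ('side',) [ 0.4958 -0.3347  0.0302] 1.73 [ 0.3  0.1  0.2  0.  -0.3  0.5 -0.8  0.4  0.1 -0.7  0.4 -0.5]
scene [0.5237658 0.3357492 0.149    ]
side [0.52028646 0.33008399 0.149     ]
probe [0.52209881 0.33351368 0.15054355]
[0.50882625 0.28970595 0.105     ]
[0.56314686 0.30729126 0.105     ]
[0.54325743 0.37795199 0.105     ]
[0.55869052 0.30363672 0.105     ]
[0.50350943 0.28598354 0.105     ]
[0.48363123 0.34496887 0.105     ]
[0.54155453 0.36355333 0.105     ]
scene off [0.43739193 0.00538745 0.068     ]
scene off [ 0.47182573 -0.01156443  0.068     ]
scene off [0.50834082 0.01635919 0.068     ]
side off [0.50743192 0.01203503 0.068     ]
side off [ 0.47273346 -0.01518333  0.068     ]
side off [4.39347211e-01 4.02610299e-04 6.80000000e-02]
```

```bash
cat > go.py <<'E'
import sys,json
from h import *
from scipy.spatial.transform import Rotation as Ro
def plan(x,y,z,yaw,n=None,vmax=50):
    """target TCP, tool-y yaw deg (mod 180 -> nearest), pointing down"""
    s=env.read_state(); p=np.array(s['position']);R=np.array(s['ee_rot'])
    cur=np.degrees(np.arctan2(R[1,1],R[0,1]))
    d=(yaw-cur+90)%180-90
    a=np.radians(cur+d)
    ty=np.array([np.cos(a),np.sin(a),0]);tz=np.array([0,0,-1.]);Rt=np.c_[np.cross(ty,tz),ty,tz]
    rv=Ro.from_matrix(R.T@Rt).as_rotvec()
    D=np.array([x,y,z])-p
    if n is None: n=max(1,int(np.ceil(max(np.linalg.norm(D)*1000/vmax,np.linalg.norm(rv)/.185))))
    print('from',p.round(4),'yaw',cur.round(2),'turn',round(d,2),'rows',n)
    for i in range(n):
        Ri=R@Ro.from_rotvec(rv*i/n).as_matrix()
        t=Ri.T@D*1000/n; w=rv/n
        print(json.dumps({'dx':round(t[0],1),'dy':round(t[1],1),'dz':round(t[2],1),'rx':round(w[0],4),'ry':round(w[1],4),'rz':round(w[2],4)}))
if __name__=='__main__':
    a=[float(v) for v in sys.argv[1:]]; plan(*a[:4],n=int(a[4]) if len(a)>4 else None)
E
python3 go.py .498 -.331 .19 2
```

```text
from [ 0.2922 -0.6082  0.191 ] yaw -64.34 turn 66.34 rows 7
{"dx": 43.6, "dy": -23.0, "dz": 0.2, "rx": -0.0001, "ry": -0.0001, "rz": -0.1654}
{"dx": 46.8, "dy": -15.5, "dz": 0.2, "rx": -0.0001, "ry": -0.0001, "rz": -0.1654}
{"dx": 48.7, "dy": -7.5, "dz": 0.1, "rx": -0.0001, "ry": -0.0001, "rz": -0.1654}
{"dx": 49.3, "dy": 0.6, "dz": 0.1, "rx": -0.0001, "ry": -0.0001, "rz": -0.1654}
{"dx": 48.5, "dy": 8.7, "dz": 0.1, "rx": -0.0001, "ry": -0.0001, "rz": -0.1654}
{"dx": 46.5, "dy": 16.6, "dz": 0.1, "rx": -0.0001, "ry": -0.0001, "rz": -0.1654}
{"dx": 43.1, "dy": 24.0, "dz": 0.1, "rx": -0.0001, "ry": -0.0001, "rz": -0.1654}
```

```bash
python3 -m crank '[{"dx":43.6,"dy":-23,"rz":-0.165},{"dx":46.8,"dy":-15.5,"rz":-0.165},{"dx":48.7,"dy":-7.5,"rz":-0.165},{"dx":49.3,"dy":0.6,"rz":-0.165}]' 1; python3 -m crank '[{"dx":48.5,"dy":8.7,"rz":-0.165},{"dx":46.5,"dy":16.6,"rz":-0.165},{"dx":43.1,"dy":24,"rz":-0.165},{"dx":0}]'
python3 - <<'E'
from h import *
d=env.snapshot('wrist');cv2.imwrite('pics/w1.png',d['image'])
print(env.read_state()['joints'])
E
```

```text
[62.68696465 26.8665215  -2.78372657 87.82786268  1.37986952 65.37353589
 -4.71521421]invalid input
invalid input
```

View pics/w1.png

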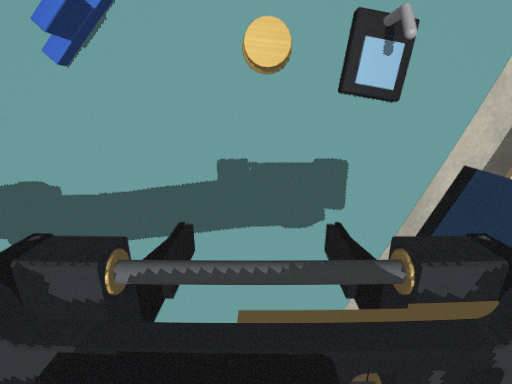

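```bash
python3 -m crank '[{"dx":43.6,"dy":-23,"dz":0,"rx":0,"ry":0,"rz":-0.165},{"dx":46.8,"dy":-15.5,"dz":0,"rx":0,"ry":0,"rz":-0.165}]' 1
```

```text
time: 0.55
position: [0.3513, -0.5285, 0.1913]
ee_rot: [[0.71, 0.704, 0.0], [0.704, -0.71, -0.0], [0.0, 0.0, -1.0]]
wrist_force: [0.2, -0.1, 1.1]
grip_width: 1.001
```

```bash
python3 -m crank '[{"dx":48.7,"dy":-7.5,"dz":0,"rx":0,"ry":0,"rz":-0.165},{"dx":49.3,"dy":0.6,"dz":0,"rx":0,"ry":0,"rz":-0.165},{"dx":48.5,"dy":8.7,"dz":0,"rx":0,"ry":0,"rz":-0.165},{"dx":46.5,"dy":16.6,"dz":0,"rx":0,"ry":0,"rz":-0.165},{"dx":43.1,"dy":24,"dz":0,"rx":0,"ry":0,"rz":-0.165}]'
python3 -m crank '[{"dx":0,"dy":0,"dz":0,"rx":0,"ry":0,"rz":0}]'
python3 - <<'E'
from h import *
d=env.snapshot('wrist');cv2.imwrite('pics/w2.png',d['image'])
print(env.read_state()['joints'])
E
```

```text
time: 1.18
position: [0.4991, -0.3303, 0.1917]
ee_rot: [[-0.037, 0.999, 0.0], [0.999, 0.037, -0.0], [-0.0, 0.0, -1.0]]
wrist_force: [0.3, 0.5, -0.0]
grip_width: 1.003
time: 1.3
position: [0.5015, -0.3265, 0.1918]
ee_rot: [[-0.041, 0.999, 0.002], [0.999, 0.041, 0.002], [0.002, 0.002, -1.0]]
wrist_force: [-1.0, 0.7, -0.2]
grip_width: 0.998
[ 46.72299609  21.40577406 -22.68538691  97.706812     9.08484178
  62.68817736  23.29834302]
```

View pics/w2.png

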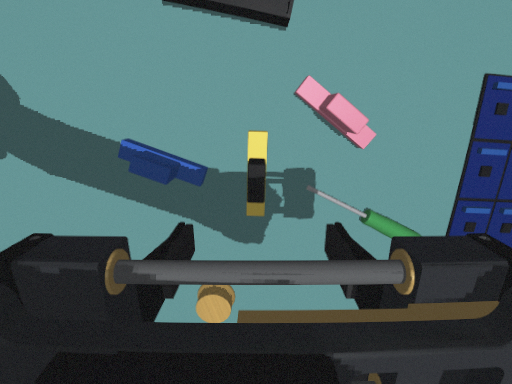

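Run:
```python
from h import *
import pickle
d=env.snapshot('wrist');pickle.dump(d,open('Dw.pkl','wb'))
crop(d,225,120,295,225,5,'w2c.png'); print(d['R'],d['t'])
s=env.read_state();print(s['position'],s['ee_rot'])
```

```text
[[ 9.99410669e-01  3.43122965e-02  9.90088885e-04]
 [ 3.24921622e-02 -9.54911218e-01  2.95108158e-01]
 [ 1.10712856e-02 -2.94902072e-01 -9.55463340e-01]] [-0.4882881  -0.36631934  0.28911657]
[ 0.49824934 -0.33171262  0.1914161 ] [[-3.19322750e-02  9.99489961e-01 -3.85258065e-04]
 [ 9.99489874e-01  3.19320489e-02 -5.79498870e-04]
 [-5.66901223e-04 -4.03566252e-04 -9.99999758e-01]]
```

View pics/w2c.png

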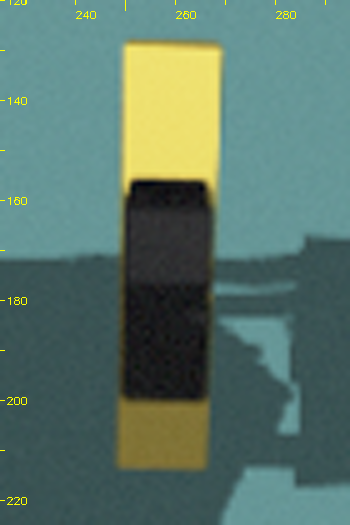

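```bash
python3 - <<'E'
from fit import *
d=pickle.load(open('Dw.pkl','rb'))
o={'w':[((-13,60,20),(249.8,129)),((13,60,20),(269.3,129.3)),((-13,-60,20),(248.5,213.5)),((13,-60,20),(266.5,213.5)),((-11,-25,64),(249,200)),((11,-25,64),(267,200))]}
p,r=fit({'w':d},o,(.5,-.33));print(p.round(4),np.degrees(p[2]),r.round(1))
E
python3 go.py .498 -.331 .09 1.2 3
```

```text
[ 0.499  -0.3329  0.0108] 0.6178341256902183 [-0.1 -0.6  0.1 -0.5  0.  -0.1  0.   0.2  0.2  0.3 -0.2  0.7]
from [ 0.4982 -0.3317  0.1914] yaw 1.83 turn -0.63 rows 3
{"dx": 0.3, "dy": -0.1, "dz": 33.8, "rx": -0.0001, "ry": 0.0002, "rz": 0.0037}
{"dx": 0.3, "dy": -0.1, "dz": 33.8, "rx": -0.0001, "ry": 0.0002, "rz": 0.0037}
{"dx": 0.2, "dy": -0.1, "dz": 33.8, "rx": -0.0001, "ry": 0.0002, "rz": 0.0037}
```

```bash
python3 -m crank '[{"dx":0,"dy":0,"dz":50,"rx":0,"ry":0,"rz":0.006},{"dx":0,"dy":0,"dz":50,"rx":0,"ry":0,"rz":0.006},{"dx":0,"dy":0,"dz":40,"rx":0,"ry":0,"rz":0},{"dx":0,"dy":0,"dz":22,"rx":0,"ry":0,"rz":0},{"dx":0,"dy":0,"dz":0,"rx":0,"ry":0,"rz":0}]'
python3 -m crank '[{"dx":0,"dy":0,"dz":0,"rx":0,"ry":0,"rz":0},{"dx":0,"dy":0,"dz":0,"rx":0,"ry":0,"rz":0},{"dx":0,"dy":0,"dz":0,"rx":0,"ry":0,"rz":0},{"dx":0,"dy":0,"dz":0,"rx":0,"ry":0,"rz":0}]' -1 40
```

```text
time: 2.02
position: [0.4958, -0.3328, 0.0276]
ee_rot: [[-0.017, 1.0, -0.004], [1.0, 0.017, 0.001], [0.001, -0.004, -1.0]]
wrist_force: [0.5, 0.6, 0.1]
grip_width: 1.002
time: 2.52
position: [0.4987, -0.3317, 0.03]
ee_rot: [[-0.02, 1.0, 0.001], [1.0, 0.02, -0.001], [-0.001, 0.001, -1.0]]
wrist_force: [-0.5, 0.8, 0.0]
grip_width: 0.627
```

```bash
python3 -m crank '[{"dx":0,"dy":0,"dz":0,"rx":0,"ry":0,"rz":0},{"dx":0,"dy":0,"dz":0,"rx":0,"ry":0,"rz":0},{"dx":0,"dy":0,"dz":0,"rx":0,"ry":0,"rz":0},{"dx":0,"dy":0,"dz":0,"rx":0,"ry":0,"rz":0},{"dx":0,"dy":0,"dz":0,"rx":0,"ry":0,"rz":0}]'
```

```text
time: 3.15
position: [0.4984, -0.3315, 0.0294]
ee_rot: [[-0.02, 1.0, -0.0], [1.0, 0.02, 0.0], [0.0, -0.0, -1.0]]
wrist_force: [0.0, 0.3, -0.7]
grip_width: 0.242
```

```bash
python3 -m crank '[{"dx":0,"dy":0,"dz":-30,"rx":0,"ry":0,"rz":0},{"dx":0,"dy":0,"dz":-50,"rx":0,"ry":0,"rz":0},{"dx":0,"dy":0,"dz":-50,"rx":0,"ry":0,"rz":0},{"dx":0,"dy":0,"dz":0,"rx":0,"ry":0,"rz":0}]'; python3 go.py .4834 .0695 .16 80.8 12
```

```text
time: 3.65
position: [0.5011, -0.3328, 0.1638]
ee_rot: [[-0.02, 1.0, 0.008], [1.0, 0.02, -0.005], [-0.005, 0.007, -1.0]]
wrist_force: [0.5, 0.1, -2.8]
grip_width: 0.239
from [ 0.5011 -0.3328  0.1638] yaw 1.15 turn 79.65 rows 12
{"dx": 33.5, "dy": -0.8, "dz": 0.1, "rx": 0.0002, "ry": 0.0008, "rz": -0.1159}
{"dx": 33.4, "dy": 3.1, "dz": 0.2, "rx": 0.0002, "ry": 0.0008, "rz": -0.1159}
{"dx": 32.8, "dy": 6.9, "dz": 0.2, "rx": 0.0002, "ry": 0.0008, "rz": -0.1159}
{"dx": 31.8, "dy": 10.7, "dz": 0.2, "rx": 0.0002, "ry": 0.0008, "rz": -0.1159}
{"dx": 30.4, "dy": 14.3, "dz": 0.2, "rx": 0.0002, "ry": 0.0008, "rz": -0.1159}
{"dx": 28.5, "dy": 17.7, "dz": 0.3, "rx": 0.0002, "ry": 0.0008, "rz": -0.1159}
{"dx": 26.3, "dy": 20.9, "dz": 0.3, "rx": 0.0002, "ry": 0.0008, "rz": -0.1159}
{"dx": 23.7, "dy": 23.8, "dz": 0.3, "rx": 0.0002, "ry": 0.0008, "rz": -0.1159}
{"dx": 20.8, "dy": 26.3, "dz": 0.3, "rx": 0.0002, "ry": 0.0008, "rz": -0.1159}
{"dx": 17.6, "dy": 28.6, "dz": 0.3, "rx": 0.0002, "ry": 0.0008, "rz": -0.1159}
{"dx": 14.2, "dy": 30.4, "dz": 0.3, "rx": 0.0002, "ry": 0.0008, "rz": -0.1159}
{"dx": 10.6, "dy": 31.8, "dz": 0.3, "rx": 0.0002, "ry": 0.0008, "rz": -0.1159}
```

```bash
python3 -m crank '[{"dx":33.5,"dy":-0.8,"dz":0,"rx":0,"ry":0,"rz":-0.116},{"dx":33.4,"dy":3.1,"dz":0,"rx":0,"ry":0,"rz":-0.116},{"dx":32.8,"dy":6.9,"dz":0,"rx":0,"ry":0,"rz":-0.116},{"dx":31.8,"dy":10.7,"dz":0,"rx":0,"ry":0,"rz":-0.116},{"dx":30.4,"dy":14.3,"dz":0,"rx":0,"ry":0,"rz":-0.116}]'
python3 -m crank '[{"dx":28.5,"dy":17.7,"dz":0,"rx":0,"ry":0,"rz":-0.116},{"dx":26.3,"dy":20.9,"dz":0,"rx":0,"ry":0,"rz":-0.116},{"dx":23.7,"dy":23.8,"dz":0,"rx":0,"ry":0,"rz":-0.116},{"dx":20.8,"dy":26.3,"dz":0,"rx":0,"ry":0,"rz":-0.116},{"dx":17.6,"dy":28.6,"dz":0,"rx":0,"ry":0,"rz":-0.116}]'
python3 -m crank '[{"dx":14.2,"dy":30.4,"dz":0,"rx":0,"ry":0,"rz":-0.116},{"dx":10.6,"dy":31.8,"dz":0,"rx":0,"ry":0,"rz":-0.116},{"dx":0,"dy":0,"dz":0,"rx":0,"ry":0,"rz":0},{"dx":0,"dy":0,"dz":0,"rx":0,"ry":0,"rz":0}]'
python3 - <<'E'
from h import *
import pickle
D={n:env.snapshot(n) for n in('scene','side','wrist')};pickle.dump(D,open('D1.pkl','wb'))
cv2.imwrite('pics/w3.png',D['wrist']['image'])
crop(D['side'],230,120,340,260,4,'s3.png')
print(env.read_state()['position'],env.read_state()['joints'].round(1))
E
python3 go.py .4834 .0695 .13 80.8 2
```

```text
time: 4.28
position: [0.4897, -0.1627, 0.158]
ee_rot: [[-0.568, 0.823, -0.003], [0.823, 0.568, 0.001], [0.002, -0.002, -1.0]]
wrist_force: [0.8, -0.3, -1.7]
grip_width: 0.236
time: 4.9
position: [0.4822, 0.0045, 0.1581]
ee_rot: [[-0.926, 0.377, -0.002], [0.377, 0.926, 0.0], [0.002, -0.001, -1.0]]
wrist_force: [0.3, -0.1, -0.8]
grip_width: 0.24
time: 5.4
position: [0.4797, 0.0697, 0.1584]
ee_rot: [[-0.987, 0.159, -0.002], [0.159, 0.987, -0.001], [0.002, -0.001, -1.0]]
wrist_force: [0.5, 0.2, -2.3]
grip_width: 0.24
[0.48017917 0.06931839 0.15894392] [ 27.7  17.2 -48.5 113.   15.5  56.4  52.5]
from [0.4802 0.0693 0.1589] yaw 80.76 turn 0.04 rows 2
{"dx": -1.6, "dy": 0.4, "dz": 14.5, "rx": -0.0004, "ry": -0.0004, "rz": -0.0003}
{"dx": -1.6, "dy": 0.4, "dz": 14.5, "rx": -0.0004, "ry": -0.0004, "rz": -0.0003}
```

View pics/w3.png

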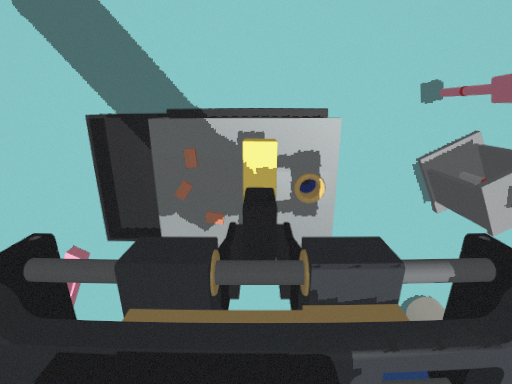

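View pics/s3.png

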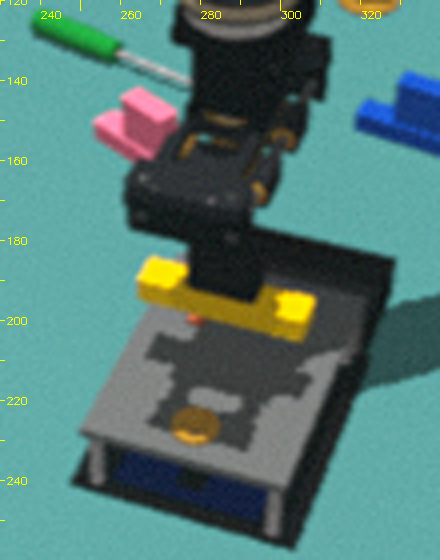

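Run:
```python
from h import *
import pickle
D=pickle.load(open('D1.pkl','rb'))
crop(D['wrist'],140,100,350,245,3,'w3a.png')
crop(D['wrist'],280,160,350,220,8,'w3b.png')
```

```text
(no output)
```

View pics/w3a.png

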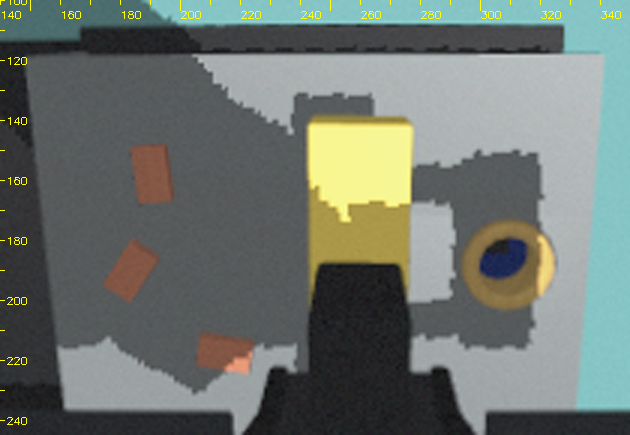

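View pics/w3b.png

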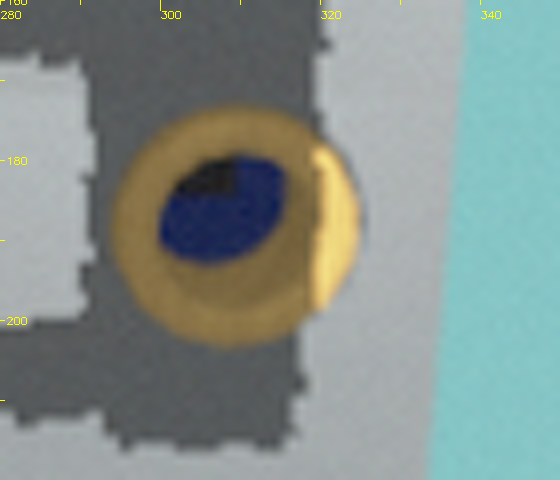

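Run:
```python
from fit import *
D=pickle.load(open('D1.pkl','rb'));d=D['wrist']
print('cam',-np.array(d['R']).T@d['t'])
o={'wrist':[((-75,-100,65),(148.3,118)),((-75,100,65),(341.3,118)),((0,70,69),(309.5,188))]}
p,r=fit(D,o,(.48,.055));print(p.round(4),np.degrees(p[2]),r.round(2))
def F(q): c,s=np.cos(p[2]),np.sin(p[2]); return np.array([[c,s],[-s,c]])@(np.array(q)[:2]-p[:2])*1000
print('bush',at(d,(309.5,188),.069))
for uv in((332,236.7),(160.7,236)): print('edge',F(at(d,uv,.065)))
for uv in((190.7,157.3),(183.3,190),(211.5,217)): print('off',F(at(d,uv,.071)))
print('blade top far corners',[F(at(d,uv,env.read_state()['position'][2]-.0094)) for uv in ((242.5,141),(277,141))])
```

```text
cam [0.40031845 0.08322038 0.35209012]
[ 0.4798  0.0543 -0.1622] -9.291528218197222 [-0.41 -0.05  0.35 -0.37  0.05  0.62]
bush [0.49041176 0.12343805 0.069     ]
edge [ 59.90833766 100.47599252]
edge [  59.30056154 -100.80422446]
off [-34.773564   -56.65341004]
off [  1.00482578 -67.37489953]
off [ 32.53902954 -38.25231134]
blade top far corners [array([-60.3766256 ,   2.93370164]), array([-60.37634144,  28.47274063])]
```

```bash
python3 -m crank '[{"dx":0,"dy":0,"dz":25,"rx":0,"ry":0,"rz":0},{"dx":0,"dy":0,"dz":20,"rx":0,"ry":0,"rz":0},{"dx":0,"dy":0,"dz":12,"rx":0,"ry":0,"rz":0},{"dx":0,"dy":0,"dz":0,"rx":0,"ry":0,"rz":0},{"dx":0,"dy":0,"dz":0,"rx":0,"ry":0,"rz":0}]'; python3 go.py .4825 .0695 .0962 80.75 1
```

```text
time: 6.18
position: [0.481, 0.0707, 0.1031]
ee_rot: [[-0.987, 0.158, 0.001], [0.158, 0.987, 0.0], [-0.001, 0.0, -1.0]]
wrist_force: [0.4, 0.2, -1.0]
grip_width: 0.239
from [0.481  0.0707 0.1031] yaw 80.88 turn -0.13 rows 1
{"dx": -1.7, "dy": -1.0, "dz": 6.9, "rx": 0.0003, "ry": 0.0013, "rz": 0.0023}
```

```bash
python3 -m crank '[{"dx":0,"dy":0,"dz":6,"rx":0,"ry":0,"rz":0},{"dx":0,"dy":0,"dz":0,"rx":0,"ry":0,"rz":0},{"dx":0,"dy":0,"dz":0,"rx":0,"ry":0,"rz":0}]'
python3 go.py .4825 .0695 .0962 80.75 1
python3 - <<'E'
from h import *
d=env.snapshot('side');crop(d,230,120,340,260,4,'s4.png')
E
```

```text
time: 6.55
position: [0.4804, 0.0707, 0.0966]
ee_rot: [[-0.987, 0.158, 0.0], [0.158, 0.987, -0.0], [-0.0, -0.0, -1.0]]
wrist_force: [0.1, -0.3, -2.1]
grip_width: 0.24
from [0.4804 0.0707 0.0966] yaw 80.91 turn -0.16 rows 1
{"dx": -2.3, "dy": -0.9, "dz": 0.4, "rx": -0.0, "ry": 0.0003, "rz": 0.0028}
```

View pics/s4.png

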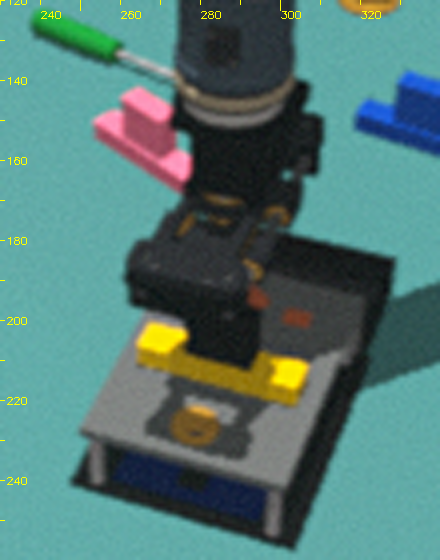

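```bash
python3 -m crank '[{"dx":0,"dy":-8,"dz":0,"rx":0,"ry":0,"rz":0},{"dx":0,"dy":-12,"dz":0,"rx":0,"ry":0,"rz":0},{"dx":0,"dy":-12,"dz":0,"rx":0,"ry":0,"rz":0},{"dx":0,"dy":-12,"dz":0,"rx":0,"ry":0,"rz":0},{"dx":0,"dy":-12,"dz":0,"rx":0,"ry":0,"rz":0}]'
python3 -m crank '[{"dx":0,"dy":-12,"dz":0,"rx":0,"ry":0,"rz":0},{"dx":0,"dy":-10,"dz":0,"rx":0,"ry":0,"rz":0},{"dx":0,"dy":-10,"dz":0,"rx":0,"ry":0,"rz":0},{"dx":0,"dy":-10,"dz":0,"rx":0,"ry":0,"rz":0}]'
python3 - <<'E'
from h import *
d=env.snapshot('wrist');cv2.imwrite('pics/w5.png',d['image'])
d=env.snapshot('side');crop(d,230,120,340,260,4,'s5.png')
E
```

```text
time: 7.22
position: [0.4713, 0.0143, 0.0964]
ee_rot: [[-0.987, 0.159, 0.0], [0.159, 0.987, -0.0], [-0.0, -0.0, -1.0]]
wrist_force: [0.2, -0.3, -2.7]
grip_width: 0.241
time: 7.72
position: [0.4648, -0.0266, 0.0965]
ee_rot: [[-0.987, 0.158, 0.0], [0.158, 0.987, 0.0], [-0.0, 0.0, -1.0]]
wrist_force: [-0.1, -0.2, -1.2]
grip_width: 0.238
```

View pics/w5.png

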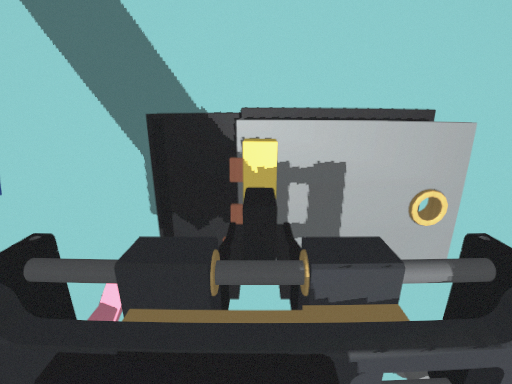

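View pics/s5.png

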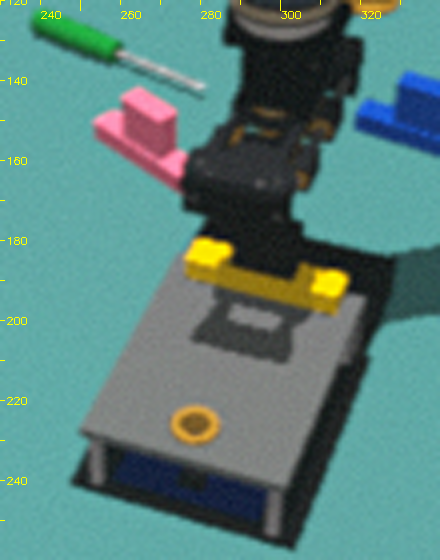

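```bash
python3 -m crank '[{"dx":0,"dy":-9,"dz":0,"rx":0,"ry":0,"rz":0},{"dx":0,"dy":-9,"dz":0,"rx":0,"ry":0,"rz":0},{"dx":0,"dy":-7,"dz":0,"rx":0,"ry":0,"rz":0},{"dx":0,"dy":0,"dz":0,"rx":0,"ry":0,"rz":0},{"dx":0,"dy":0,"dz":0,"rx":0,"ry":0,"rz":0}]'
python3 -m crank '[{"dx":0,"dy":0,"dz":-40,"rx":0,"ry":0,"rz":0},{"dx":0,"dy":0,"dz":-50,"rx":0,"ry":0,"rz":0},{"dx":0,"dy":0,"dz":0,"rx":0,"ry":0,"rz":0}]'
python3 - <<'E'
from h import *
d=env.snapshot('wrist');cv2.imwrite('pics/w6.png',d['image'])
d=env.snapshot('scene');crop(d,190,140,300,215,7,'s6.png')
E
```

```text
time: 8.45
position: [0.461, -0.0506, 0.0965]
ee_rot: [[-0.987, 0.158, 0.0], [0.158, 0.987, 0.0], [-0.0, 0.0, -1.0]]
wrist_force: [0.1, -0.5, -1.9]
grip_width: 0.24
time: 8.82
position: [0.4639, -0.0502, 0.1899]
ee_rot: [[-0.987, 0.158, 0.008], [0.158, 0.987, -0.002], [-0.008, -0.0, -1.0]]
wrist_force: [0.2, -1.1, -1.4]
grip_width: 0.243
```

View pics/w6.png

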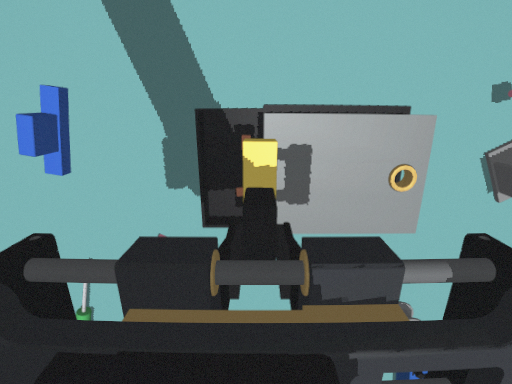

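View pics/s6.png

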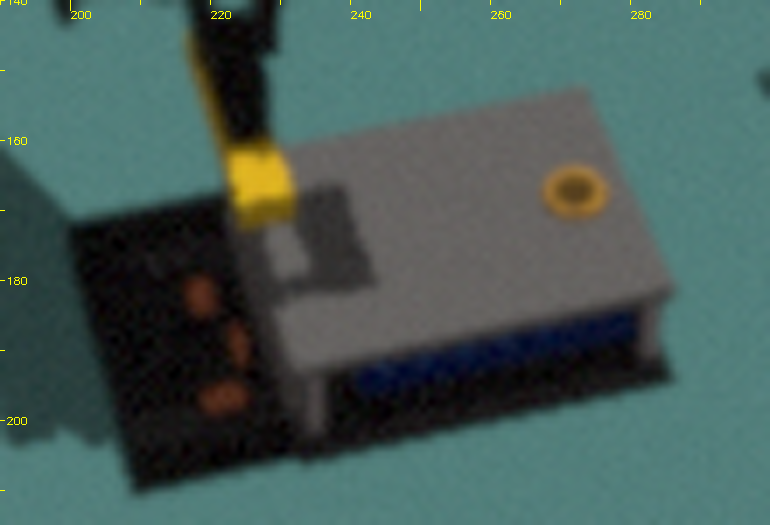

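```bash
python3 go.py .4985 -.332 .14 1.2 9
```

```text
from [ 0.4606 -0.0507  0.1863] yaw 80.92 turn -79.72 rows 9
{"dx": -9.1, "dy": -30.2, "dz": 5.2, "rx": -0.0001, "ry": 0.0001, "rz": 0.1546}
{"dx": -13.6, "dy": -28.4, "dz": 5.2, "rx": -0.0001, "ry": 0.0001, "rz": 0.1546}
{"dx": -17.8, "dy": -26.0, "dz": 5.2, "rx": -0.0001, "ry": 0.0001, "rz": 0.1546}
{"dx": -21.6, "dy": -22.9, "dz": 5.2, "rx": -0.0001, "ry": 0.0001, "rz": 0.1546}
{"dx": -24.9, "dy": -19.3, "dz": 5.2, "rx": -0.0001, "ry": 0.0001, "rz": 0.1546}
{"dx": -27.6, "dy": -15.3, "dz": 5.2, "rx": -0.0001, "ry": 0.0001, "rz": 0.1546}
{"dx": -29.6, "dy": -10.8, "dz": 5.1, "rx": -0.0001, "ry": 0.0001, "rz": 0.1546}
{"dx": -30.9, "dy": -6.1, "dz": 5.1, "rx": -0.0001, "ry": 0.0001, "rz": 0.1546}
{"dx": -31.5, "dy": -1.3, "dz": 5.1, "rx": -0.0001, "ry": 0.0001, "rz": 0.1546}
```

```bash
python3 -m crank '[{"dx":-9.1,"dy":-30.2,"dz":5,"rx":0,"ry":0,"rz":0.1546},{"dx":-13.6,"dy":-28.4,"dz":5,"rx":0,"ry":0,"rz":0.1546},{"dx":-17.8,"dy":-26,"dz":5,"rx":0,"ry":0,"rz":0.1546},{"dx":-21.6,"dy":-22.9,"dz":5,"rx":0,"ry":0,"rz":0.1546},{"dx":-24.9,"dy":-19.3,"dz":5,"rx":0,"ry":0,"rz":0.1546}]'
python3 -m crank '[{"dx":-27.6,"dy":-15.3,"dz":5,"rx":0,"ry":0,"rz":0.1546},{"dx":-29.6,"dy":-10.8,"dz":5,"rx":0,"ry":0,"rz":0.1546},{"dx":-30.9,"dy":-6.1,"dz":5,"rx":0,"ry":0,"rz":0.1546},{"dx":-31.5,"dy":-1.3,"dz":5,"rx":0,"ry":0,"rz":0.1546},{"dx":0,"dy":0,"dz":0,"rx":0,"ry":0,"rz":0}]'
python3 -m crank '[{"dx":0,"dy":0,"dz":40,"rx":0,"ry":0,"rz":0},{"dx":0,"dy":0,"dz":40,"rx":0,"ry":0,"rz":0},{"dx":0,"dy":0,"dz":15,"rx":0,"ry":0,"rz":0},{"dx":0,"dy":0,"dz":0,"rx":0,"ry":0,"rz":0},{"dx":0,"dy":0,"dz":0,"rx":0,"ry":0,"rz":0}]'
```

```text
time: 9.55
position: [0.4805, -0.2073, 0.1591]
ee_rot: [[-0.593, 0.805, -0.004], [0.805, 0.593, 0.002], [0.004, -0.002, -1.0]]
wrist_force: [1.2, -0.1, -1.6]
grip_width: 0.241
time: 10.18
position: [0.4967, -0.3339, 0.1383]
ee_rot: [[-0.017, 1.0, -0.005], [1.0, 0.017, 0.001], [0.001, -0.005, -1.0]]
wrist_force: [-0.0, 0.9, -2.1]
grip_width: 0.237
time: 10.8
position: [0.5, -0.332, 0.0478]
ee_rot: [[-0.021, 1.0, 0.002], [1.0, 0.021, -0.001], [-0.001, 0.002, -1.0]]
wrist_force: [0.6, -0.2, -1.8]
grip_width: 0.241
```

```bash
python3 -m crank '[{"dx":0,"dy":0,"dz":10,"rx":0,"ry":0,"rz":0},{"dx":0,"dy":0,"dz":6,"rx":0,"ry":0,"rz":0},{"dx":0,"dy":0,"dz":0,"rx":0,"ry":0,"rz":0},{"dx":0,"dy":0,"dz":0,"rx":0,"ry":0,"rz":0}]'
python3 -m crank '[{"dx":0,"dy":0,"dz":1.2,"rx":0,"ry":0,"rz":0},{"dx":0,"dy":0,"dz":0,"rx":0,"ry":0,"rz":0},{"dx":0,"dy":0,"dz":0,"rx":0,"ry":0,"rz":0}]'
```

```text
time: 11.3
position: [0.4988, -0.3319, 0.0306]
ee_rot: [[-0.021, 1.0, 0.0], [1.0, 0.021, -0.0], [-0.0, 0.0, -1.0]]
wrist_force: [0.6, -0.2, -1.8]
grip_width: 0.24
time: 11.68
position: [0.4989, -0.332, 0.0294]
ee_rot: [[-0.021, 1.0, 0.0], [1.0, 0.021, -0.0], [-0.0, 0.0, -1.0]]
wrist_force: [-0.6, -0.8, -0.9]
grip_width: 0.239
```

Releasing and lifting.

```bash
python3 -m crank '[{"dx":0,"dy":0,"dz":0,"rx":0,"ry":0,"rz":0},{"dx":0,"dy":0,"dz":0,"rx":0,"ry":0,"rz":0},{"dx":0,"dy":0,"dz":0,"rx":0,"ry":0,"rz":0},{"dx":0,"dy":0,"dz":0,"rx":0,"ry":0,"rz":0},{"dx":0,"dy":0,"dz":0,"rx":0,"ry":0,"rz":0}]' 1
python3 -m crank '[{"dx":0,"dy":0,"dz":-20,"rx":0,"ry":0,"rz":0},{"dx":0,"dy":0,"dz":-50,"rx":0,"ry":0,"rz":0},{"dx":0,"dy":0,"dz":-60,"rx":0,"ry":0,"rz":0},{"dx":0,"dy":0,"dz":-60,"rx":0,"ry":0,"rz":0},{"dx":0,"dy":0,"dz":-30,"rx":0,"ry":0,"rz":0}]'
python3 - <<'E'
from h import *
d=env.snapshot('wrist');cv2.imwrite('pics/w7.png',d['image'])
d=env.snapshot('scene');crop(d,120,130,300,260,4,'s7.png')
print(env.read_state()['joints'].round(1))
E
python3 go.py .522 .333 .25 17
```

```text
time: 12.3
position: [0.4987, -0.3319, 0.0293]
ee_rot: [[-0.021, 1.0, 0.0], [1.0, 0.021, -0.0], [-0.0, 0.0, -1.0]]
wrist_force: [-0.5, -0.3, 0.4]
grip_width: 0.72
time: 12.92
position: [0.5003, -0.3322, 0.2551]
ee_rot: [[-0.021, 1.0, 0.006], [1.0, 0.021, -0.004], [-0.004, 0.006, -1.0]]
wrist_force: [1.2, 0.3, -0.7]
grip_width: 0.997
[ 49.   18.9 -25.4  92.9   8.6  69.5  23.1]
from [ 0.5012 -0.3326  0.2554] yaw 1.19 turn 15.81 rows 14
{"dx": 47.5, "dy": 2.5, "dz": 0.1, "rx": 0.0005, "ry": 0.0005, "rz": -0.0197}
{"dx": 47.4, "dy": 3.4, "dz": 0.2, "rx": 0.0005, "ry": 0.0005, "rz": -0.0197}
{"dx": 47.4, "dy": 4.3, "dz": 0.2, "rx": 0.0005, "ry": 0.0005, "rz": -0.0197}
{"dx": 47.3, "dy": 5.3, "dz": 0.2, "rx": 0.0005, "ry": 0.0005, "rz": -0.0197}
{"dx": 47.2, "dy": 6.2, "dz": 0.2, "rx": 0.0005, "ry": 0.0005, "rz": -0.0197}
{"dx": 47.0, "dy": 7.1, "dz": 0.2, "rx": 0.0005, "ry": 0.0005, "rz": -0.0197}
{"dx": 46.9, "dy": 8.1, "dz": 0.3, "rx": 0.0005, "ry": 0.0005, "rz": -0.0197}
{"dx": 46.7, "dy": 9.0, "dz": 0.3, "rx": 0.0005, "ry": 0.0005, "rz": -0.0197}
{"dx": 46.5, "dy": 9.9, "dz": 0.3, "rx": 0.0005, "ry": 0.0005, "rz": -0.0197}
{"dx": 46.3, "dy": 10.8, "dz": 0.3, "rx": 0.0005, "ry": 0.0005, "rz": -0.0197}
{"dx": 46.1, "dy": 11.7, "dz": 0.3, "rx": 0.0005, "ry": 0.0005, "rz": -0.0197}
{"dx": 45.9, "dy": 12.6, "dz": 0.3, "rx": 0.0005, "ry": 0.0005, "rz": -0.0197}
{"dx": 45.6, "dy": 13.5, "dz": 0.4, "rx": 0.0005, "ry": 0.0005, "rz": -0.0197}
{"dx": 45.3, "dy": 14.4, "dz": 0.4, "rx": 0.0005, "ry": 0.0005, "rz": -0.0197}
```

View pics/w7.png

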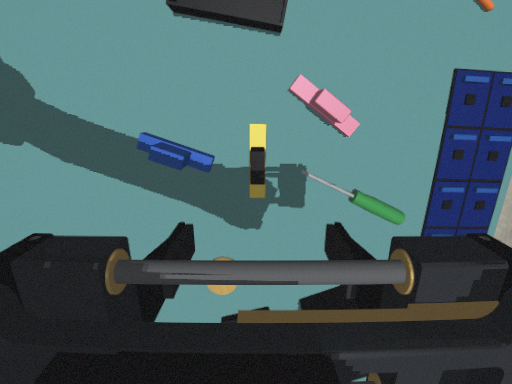

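View pics/s7.png

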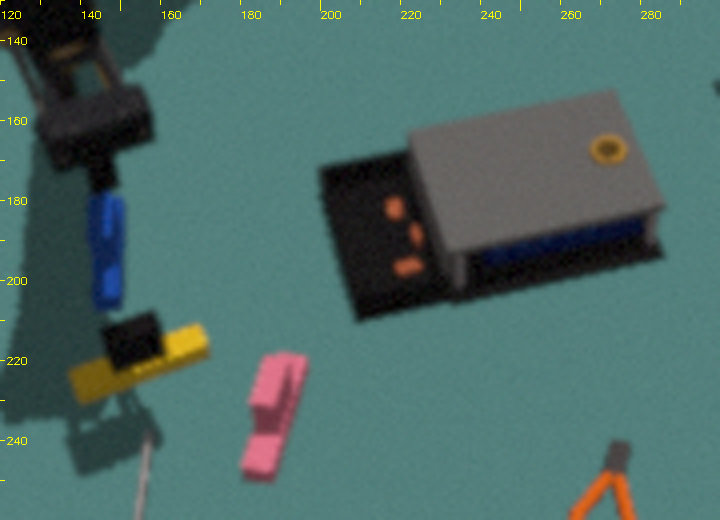

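```bash
python3 - <<'E'
from h import *
import pickle
D=pickle.load(open('D0.pkl','rb'))
for n,a,b in(('pink',(308.5,125.5),(296.6,270.3)),('purple',(354,137.3),(229.5,306))):
    M=np.zeros((3,3));q=np.zeros(3)
    for v,uv in(('scene',a),('side',b)):
        cc,r=ray(D[v],uv); r/=np.linalg.norm(r);P=np.eye(3)-np.outer(r,r);M+=P;q+=P@cc
    print(n,np.linalg.solve(M,q))
E
python3 -m crank '[{"dx":47.5,"dy":2.5,"dz":0,"rx":0,"ry":0,"rz":-0.02},{"dx":47.4,"dy":3.4,"dz":0,"rx":0,"ry":0,"rz":-0.02},{"dx":47.4,"dy":4.3,"dz":0,"rx":0,"ry":0,"rz":-0.02},{"dx":47.3,"dy":5.3,"dz":0,"rx":0,"ry":0,"rz":-0.02},{"dx":47.2,"dy":6.2,"dz":0,"rx":0,"ry":0,"rz":-0.02}]'
python3 -m crank '[{"dx":47,"dy":7.1,"dz":0,"rx":0,"ry":0,"rz":-0.02},{"dx":46.9,"dy":8.1,"dz":0,"rx":0,"ry":0,"rz":-0.02},{"dx":46.7,"dy":9,"dz":0,"rx":0,"ry":0,"rz":-0.02},{"dx":46.5,"dy":9.9,"dz":0,"rx":0,"ry":0,"rz":-0.02},{"dx":46.3,"dy":10.8,"dz":0,"rx":0,"ry":0,"rz":-0.02}]'
python3 -m crank '[{"dx":46.1,"dy":11.7,"dz":0,"rx":0,"ry":0,"rz":-0.02},{"dx":45.9,"dy":12.6,"dz":0,"rx":0,"ry":0,"rz":-0.02},{"dx":45.6,"dy":13.5,"dz":0,"rx":0,"ry":0,"rz":-0.02},{"dx":0,"dy":0,"dz":0,"rx":0,"ry":0,"rz":0},{"dx":0,"dy":0,"dz":0,"rx":0,"ry":0,"rz":0}]'
python3 - <<'E'
from h import *
import pickle
d=env.snapshot('wrist');pickle.dump(d,open('Dw2.pkl','wb'));cv2.imwrite('pics/w8.png',d['image'])
print(env.read_state()['joints'].round(1))
E
```

```text
pink [0.41455518 0.31410496 0.13655751]
purple [0.54010057 0.43552456 0.13675985]
time: 13.65
position: [0.5053, -0.0924, 0.2491]
ee_rot: [[-0.121, 0.993, -0.001], [0.993, 0.121, -0.0], [-0.0, -0.001, -1.0]]
wrist_force: [0.3, -0.2, -0.2]
grip_width: 1.001
time: 14.28
position: [0.5123, 0.1448, 0.2491]
ee_rot: [[-0.219, 0.976, -0.001], [0.976, 0.219, -0.001], [-0.001, -0.001, -1.0]]
wrist_force: [-0.1, 0.2, -0.3]
grip_width: 0.999
time: 14.9
position: [0.5167, 0.2853, 0.2487]
ee_rot: [[-0.277, 0.961, -0.001], [0.961, 0.277, -0.002], [-0.001, -0.001, -1.0]]
wrist_force: [-0.1, 0.9, 1.1]
grip_width: 1.002
[  0.1  21.9 -44.   93.7  16.   71.  -31.2]
```

View pics/w8.png

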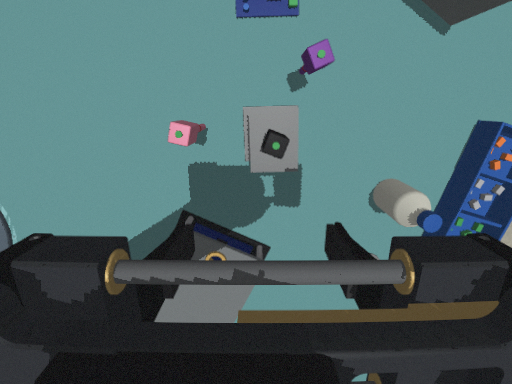

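Run:
```python
from h import *
import pickle
d=pickle.load(open('Dw2.pkl','rb'))
crop(d,235,95,310,180,7,'w8c.png')
for uv in((277,146),): print(at(d,uv,.149))
```

```text
[0.52345091 0.33209856 0.149     ]
```

View pics/w8c.png

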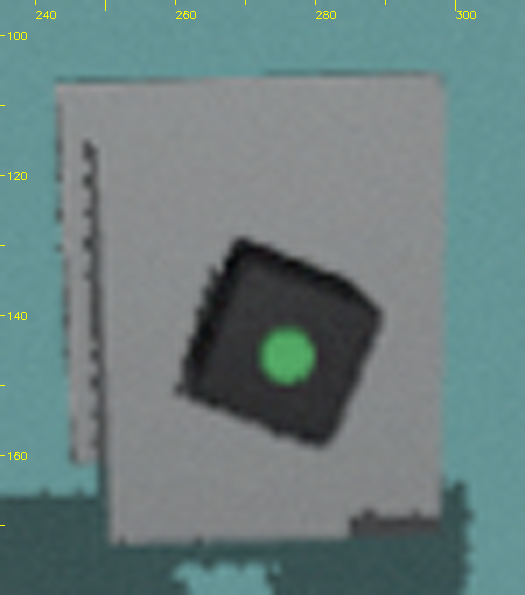

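Run:
```python
from h import *
import pickle
d=pickle.load(open('Dw2.pkl','rb'))
P=[at(d,uv,.149)[:2] for uv in((262.1,151.1),(281.4,158.6),(289.3,140),(269.5,132))]
print(at(d,(276,145.7),.149))
for i in range(4):
    v=P[(i+1)%4]-P[i]; print(np.linalg.norm(v)*1000,np.degrees(np.arctan2(v[1],v[0]))%90)
```

```text
[0.5223225  0.33210855 0.149     ]
22.602170158517513 84.78377173529151
21.645697080068743 84.32353711996655
22.86823799402526 84.48508000925224
21.76440784277445 85.02567050206828
```

```bash
python3 go.py .5224 .3325 .20 -5.4 4
```

```text
from [0.5171 0.2846 0.2488] yaw 15.98 turn -21.38 rows 4
{"dx": 11.2, "dy": 4.6, "dz": 12.2, "rx": -0.0001, "ry": 0.0004, "rz": 0.0933}
{"dx": 11.5, "dy": 3.5, "dz": 12.2, "rx": -0.0001, "ry": 0.0004, "rz": 0.0933}
{"dx": 11.8, "dy": 2.4, "dz": 12.2, "rx": -0.0001, "ry": 0.0004, "rz": 0.0933}
{"dx": 12.0, "dy": 1.3, "dz": 12.2, "rx": -0.0001, "ry": 0.0004, "rz": 0.0933}
```

```bash
python3 -m crank '[{"dx":11.2,"dy":4.6,"dz":12.2,"rx":0,"ry":0,"rz":0.0933},{"dx":11.5,"dy":3.5,"dz":12.2,"rx":0,"ry":0,"rz":0.0933},{"dx":11.8,"dy":2.4,"dz":12.2,"rx":0,"ry":0,"rz":0.0933},{"dx":12,"dy":1.3,"dz":12.2,"rx":0,"ry":0,"rz":0.0933},{"dx":0,"dy":0,"dz":0,"rx":0,"ry":0,"rz":0}]'
python3 -m crank '[{"dx":0,"dy":0,"dz":0,"rx":0,"ry":0,"rz":0}]'
python3 go.py .5224 .3325 .109 -5.4 3
python3 - <<'E'
from h import *
import pickle
d=env.snapshot('wrist');pickle.dump(d,open('Dw3.pkl','wb'));crop(d,180,100,340,240,5,'w9.png')
E
```

```text
time: 15.58
position: [0.522, 0.3327, 0.1996]
ee_rot: [[0.092, 0.996, -0.001], [0.996, -0.092, -0.002], [-0.002, -0.001, -1.0]]
wrist_force: [-0.6, -0.3, 0.8]
grip_width: 0.999
time: 15.7
position: [0.5228, 0.3328, 0.2009]
ee_rot: [[0.093, 0.996, 0.001], [0.996, -0.093, -0.001], [-0.001, 0.001, -1.0]]
wrist_force: [0.8, -1.9, -0.2]
grip_width: 1.001
from [0.5228 0.3328 0.2009] yaw -5.34 turn -0.06 rows 3
{"dx": -0.1, "dy": -0.1, "dz": 30.6, "rx": 0.0003, "ry": 0.0002, "rz": 0.0004}
{"dx": -0.1, "dy": -0.1, "dz": 30.6, "rx": 0.0003, "ry": 0.0002, "rz": 0.0004}
{"dx": -0.1, "dy": -0.1, "dz": 30.6, "rx": 0.0003, "ry": 0.0002, "rz": 0.0004}
```

View pics/w9.png

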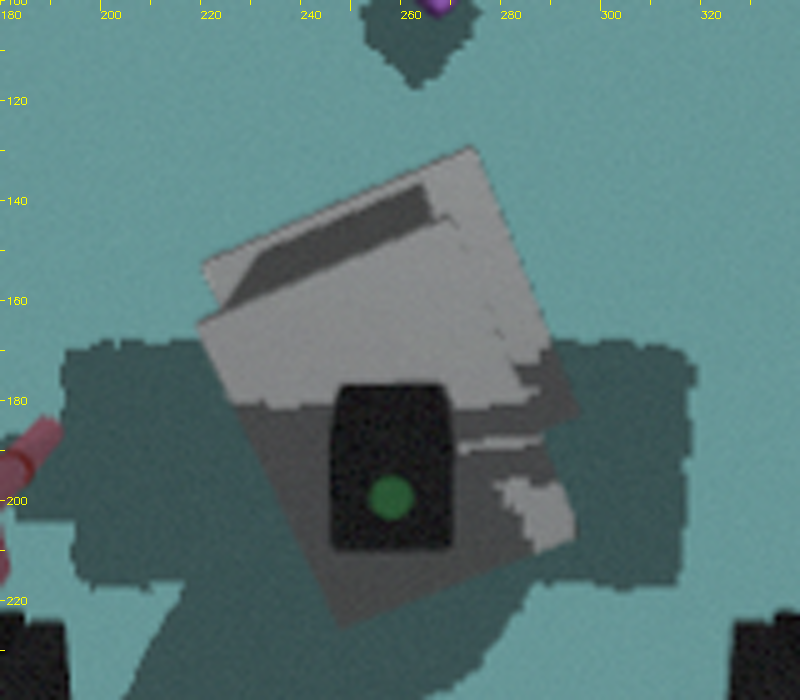

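```bash
python3 -m crank '[{"dx":0,"dy":0,"dz":40,"rx":0,"ry":0,"rz":0},{"dx":0,"dy":0,"dz":32,"rx":0,"ry":0,"rz":0},{"dx":0,"dy":0,"dz":15,"rx":0,"ry":0,"rz":0},{"dx":0,"dy":0,"dz":0,"rx":0,"ry":0,"rz":0},{"dx":0,"dy":0,"dz":0,"rx":0,"ry":0,"rz":0}]'
```

```text
time: 16.38
position: [0.523, 0.3349, 0.115]
ee_rot: [[0.093, 0.996, 0.002], [0.996, -0.093, 0.002], [0.002, 0.002, -1.0]]
wrist_force: [0.4, -0.1, -0.9]
grip_width: 0.998
```

```bash
python3 -m crank '[{"dx":-1.5,"dy":0,"dz":4,"rx":0,"ry":0,"rz":0},{"dx":0,"dy":0,"dz":0,"rx":0,"ry":0,"rz":0}]'
python3 -m crank '[{"dx":0,"dy":0,"dz":0,"rx":0,"ry":0,"rz":0},{"dx":0,"dy":0,"dz":0,"rx":0,"ry":0,"rz":0},{"dx":0,"dy":0,"dz":0,"rx":0,"ry":0,"rz":0},{"dx":0,"dy":0,"dz":0,"rx":0,"ry":0,"rz":0},{"dx":0,"dy":0,"dz":0,"rx":0,"ry":0,"rz":0}]' -1 30
python3 -m crank '[{"dx":0,"dy":0,"dz":0,"rx":0,"ry":0,"rz":0},{"dx":0,"dy":0,"dz":0,"rx":0,"ry":0,"rz":0},{"dx":0,"dy":0,"dz":0,"rx":0,"ry":0,"rz":0},{"dx":0,"dy":0,"dz":0,"rx":0,"ry":0,"rz":0},{"dx":0,"dy":0,"dz":0,"rx":0,"ry":0,"rz":0}]'
```

```text
time: 16.62
position: [0.5222, 0.3325, 0.1097]
ee_rot: [[0.093, 0.996, 0.001], [0.996, -0.093, -0.0], [-0.0, 0.001, -1.0]]
wrist_force: [0.1, -0.5, -0.1]
grip_width: 1.003
time: 17.25
position: [0.522, 0.3327, 0.1094]
ee_rot: [[0.092, 0.996, 0.0], [0.996, -0.092, -0.0], [-0.0, 0.0, -1.0]]
wrist_force: [-0.1, -0.7, -0.1]
grip_width: 0.516
time: 17.88
position: [0.522, 0.3327, 0.1094]
ee_rot: [[0.092, 0.996, 0.0], [0.996, -0.092, -0.0], [-0.0, 0.0, -1.0]]
wrist_force: [0.5, -0.6, -0.2]
grip_width: 0.274
```

```bash
python3 -m crank '[{"dx":0,"dy":0,"dz":-15,"rx":0,"ry":0,"rz":0},{"dx":0,"dy":0,"dz":-25,"rx":0,"ry":0,"rz":0},{"dx":0,"dy":0,"dz":-25,"rx":0,"ry":0,"rz":0},{"dx":0,"dy":0,"dz":-25,"rx":0,"ry":0,"rz":0},{"dx":0,"dy":0,"dz":-25,"rx":0,"ry":0,"rz":0}]'
python3 -m crank '[{"dx":0,"dy":0,"dz":-25,"rx":0,"ry":0,"rz":0},{"dx":0,"dy":0,"dz":-15,"rx":0,"ry":0,"rz":0},{"dx":0,"dy":0,"dz":0,"rx":0,"ry":0,"rz":0},{"dx":0,"dy":0,"dz":0,"rx":0,"ry":0,"rz":0}]'
python3 - <<'E'
from h import *
import pickle
D={n:env.snapshot(n) for n in('scene','side')}
pickle.dump(D,open('D2.pkl','wb'))
crop(D['scene'],300,90,370,180,6,'c10.png')
crop(D['side'],200,200,300,300,6,'c11.png')
print(env.read_state()['position'],env.read_state()['joints'].round(1))
E
python3 go.py .4911 .1233 .243 -5.3
```

```text
time: 18.5
position: [0.522, 0.3329, 0.2263]
ee_rot: [[0.092, 0.996, 0.001], [0.996, -0.092, 0.001], [0.001, 0.001, -1.0]]
wrist_force: [1.4, 0.3, -0.9]
grip_width: 0.268
time: 19.0
position: [0.5216, 0.3322, 0.2635]
ee_rot: [[0.092, 0.996, -0.001], [0.996, -0.092, -0.001], [-0.001, -0.001, -1.0]]
wrist_force: [-0.4, 0.2, -1.0]
grip_width: 0.274
[0.52155957 0.33217342 0.26320541] [ -7.9  23.2 -39.4  88.9  15.1  73.4 -54.7]
from [0.5216 0.3322 0.2632] yaw -5.3 turn 0.0 rows 5
{"dx": -42.2, "dy": -2.2, "dz": 4.1, "rx": -0.0003, "ry": 0.0003, "rz": -0.0}
{"dx": -42.2, "dy": -2.2, "dz": 4.1, "rx": -0.0003, "ry": 0.0003, "rz": -0.0}
{"dx": -42.2, "dy": -2.2, "dz": 4.1, "rx": -0.0003, "ry": 0.0003, "rz": -0.0}
{"dx": -42.2, "dy": -2.2, "dz": 4.1, "rx": -0.0003, "ry": 0.0003, "rz": -0.0}
{"dx": -42.2, "dy": -2.2, "dz": 4.1, "rx": -0.0003, "ry": 0.0003, "rz": -0.0}
```

View pics/c10.png

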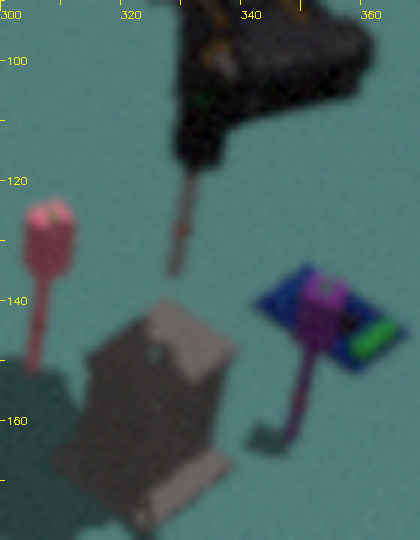

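View pics/c11.png

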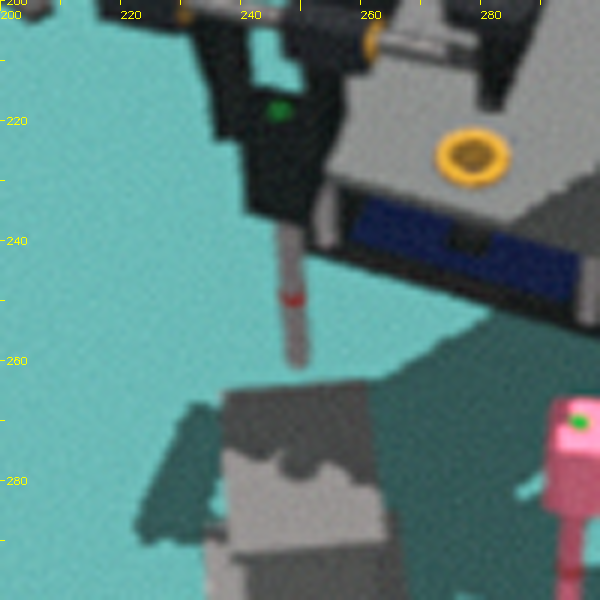

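```bash
python3 -m crank '[{"dx":-42.2,"dy":-2.2,"dz":4,"rx":0,"ry":0,"rz":0},{"dx":-42.2,"dy":-2.2,"dz":4,"rx":0,"ry":0,"rz":0},{"dx":-42.2,"dy":-2.2,"dz":4,"rx":0,"ry":0,"rz":0},{"dx":-42.2,"dy":-2.2,"dz":4,"rx":0,"ry":0,"rz":0},{"dx":-42.2,"dy":-2.2,"dz":4,"rx":0,"ry":0,"rz":0}]'
python3 -m crank '[{"dx":0,"dy":0,"dz":15,"rx":0,"ry":0,"rz":0},{"dx":0,"dy":0,"dz":20,"rx":0,"ry":0,"rz":0},{"dx":0,"dy":0,"dz":10,"rx":0,"ry":0,"rz":0},{"dx":0,"dy":0,"dz":0,"rx":0,"ry":0,"rz":0},{"dx":0,"dy":0,"dz":0,"rx":0,"ry":0,"rz":0}]'
python3 - <<'E'
from h import *
import pickle
D={n:env.snapshot(n) for n in('scene','side','wrist')}
pickle.dump(D,open('D3.pkl','wb'))
crop(D['scene'],245,130,305,190,9,'c12.png')
crop(D['side'],240,180,310,250,8,'c13.png')
cv2.imwrite('pics/w12.png',D['wrist']['image'])
print(env.read_state()['position'])
E
python3 go.py .4911 .1233 .195 -5.3
```

```text
time: 19.73
position: [0.4909, 0.1221, 0.2436]
ee_rot: [[0.092, 0.996, -0.001], [0.996, -0.092, -0.0], [-0.0, -0.001, -1.0]]
wrist_force: [0.9, 0.3, 0.2]
grip_width: 0.27
time: 20.35
position: [0.4919, 0.1243, 0.1999]
ee_rot: [[0.092, 0.996, 0.001], [0.996, -0.092, 0.001], [0.001, 0.001, -1.0]]
wrist_force: [0.1, 0.1, -0.1]
grip_width: 0.271
[0.49194459 0.12397485 0.20004033]
from [0.4919 0.124  0.2   ] yaw -5.29 turn -0.01 rows 1
{"dx": -0.8, "dy": -0.8, "dz": 5.0, "rx": 0.0012, "ry": -0.0003, "rz": 0.0002}
```

View pics/c12.png

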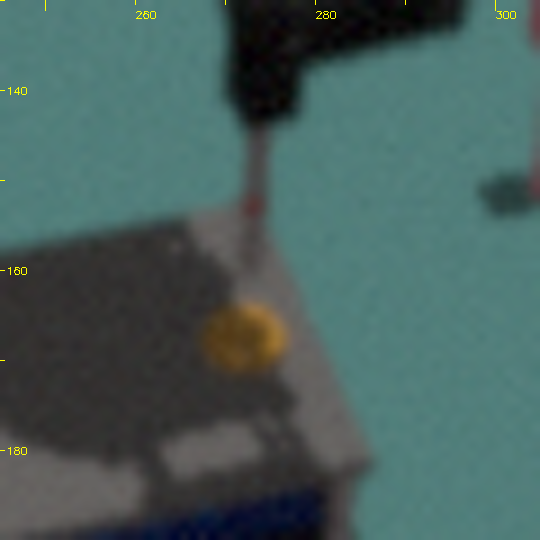

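View pics/c13.png

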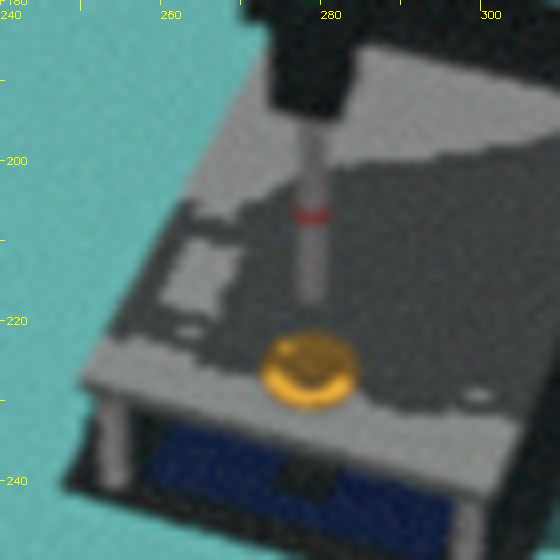

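View pics/w12.png

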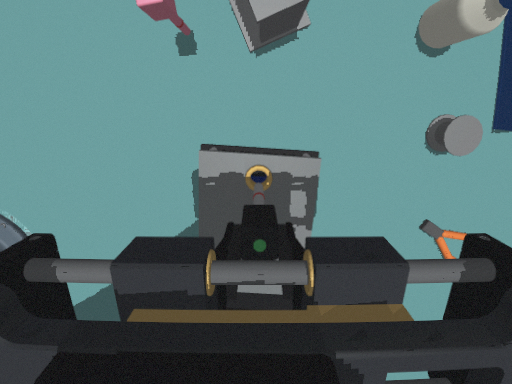

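```bash
cat > rel.py <<'E'
from h import *
from scipy.optimize import least_squares
th=np.linspace(0,2*np.pi,60)
def hull_c(mask_or_pts):
    h=cv2.convexHull(np.array(mask_or_pts,np.float32)); m=cv2.moments(h); return np.array([m['m10'],m['m01']])/m['m00'],np.sqrt(m['m00'])
def model(d,x,y,r,z0,z1):
    return hull_c(proj(d,[(x+r*np.cos(a),y+r*np.sin(a),z) for z in(z0,z1) for a in th]))
def seg(d,box,fn,S=8):
    u0,v0,u1,v1=box
    im=cv2.resize(d['image'],None,fx=S,fy=S,interpolation=cv2.INTER_CUBIC).astype(float)
    m=fn(im)[v0*S:v1*S,u0*S:u1*S].astype(np.uint8)
    n,l,st,_=cv2.connectedComponentsWithStats(m); k=1+np.argmax(st[1:,4])
    ys,xs=np.nonzero(l==k); P=np.c_[(xs+.5)/S-.5+u0,(ys+.5)/S-.5+v0]
    return hull_c(P)
brass=lambda im:(im[...,2]-im[...,0]>45)
red=lambda im:((im[...,2]-im[...,1])>35)
def solve(d,c,r,z0,z1,x0):
    return least_squares(lambda p:model(d,p[0],p[1],r,z0,z1)[0]-c,x0,diff_step=1e-4).x
E
python3 - <<'E'
from rel import *
import pickle
D0=pickle.load(open('D0.pkl','rb'));D3=pickle.load(open('D3.pkl','rb'))
bx={'scene':(260,158,285,178),'side':(265,215,292,238)}
bb={'scene':(268,148,278,158),'side':(272,202,286,212)}
z=.2000-.0944
for v in('scene','side'):
    for D in(D0,D3):
        c,a=seg(D[v],bx[v],brass); x=solve(D[v],c,.017,.065,.069,(.491,.123)); print(v,'bush',c.round(2),round(a,2),model(D[v],x[0],x[1],.017,.065,.069)[1].round(2),x.round(4))
    c,a=seg(D3[v],bb[v],red); x=solve(D3[v],c,.005,z+.038,z+.042,(.491,.123)); print(v,'band',c.round(2),round(a,2),model(D3[v],x[0],x[1],.005,z+.038,z+.042)[1].round(2),x.round(4))
E
```

```text
scene bush [271.73 167.  ] 7.52 7.58 [0.4913 0.1253]
scene bush [272.08 166.96] 6.95 7.58 [0.4917 0.1266]Traceback (most recent call last):
  File "<stdin>", line 10, in <module>
  File "rel.py", line 12, in seg
    n,l,st,_=cv2.connectedComponentsWithStats(m); k=1+np.argmax(st[1:,4])
                                                      ~~~~~~~~~^^^^^^^^^^
    return _wrapfunc(a, 'argmax', axis=axis, out=out, **kwds)
    return bound(*args, **kwds)
ValueError: attempt to get argmax of an empty sequence
```

Run:
```python
from rel import *
import pickle
D0=pickle.load(open('D0.pkl','rb'));D3=pickle.load(open('D3.pkl','rb'))
bx={'scene':(260,158,285,178),'side':(265,215,292,238)}
bb={'scene':(268,149,278,158),'side':(272,202,286,212)}
z=.2000-.0944
for v in('scene','side'):
    c,a=seg(D0[v],bx[v],brass); x=solve(D0[v],c,.017,.065,.069,(.491,.123)); print(v,'bush',c.round(2),round(a,2),model(D0[v],x[0],x[1],.017,.065,.069)[1].round(2),x.round(4))
    u0,v0,u1,v1=bb[v]; s=D3[v]['image'][v0:v1,u0:u1].astype(float); ex=s[...,2]-s[...,1]; print(ex.max(),np.median(ex))
    T=ex.max()*.5
    c,a=seg(D3[v],bb[v],lambda im:(im[...,2]-im[...,1])>T); x=solve(D3[v],c,.005,z+.038,z+.042,(.491,.123)); print(v,'band',c.round(2),round(a,2),model(D3[v],x[0],x[1],.005,z+.038,z+.042)[1].round(2),x.round(4))
```

```text
scene bush [271.73 167.  ] 7.52 7.58 [0.4913 0.1253]
23.0 -12.5
scene band [272.57 152.55] 2.03 2.62 [0.4946 0.1233]
side bush [278.32 225.77] 10.13 9.91 [0.4907 0.1203]
58.0 -3.0
side band [278.67 206.76] 2.43 3.46 [0.49   0.1251]
```

Run:
```python
from rel import *
import pickle
D2=pickle.load(open('D2.pkl','rb'));D3=pickle.load(open('D3.pkl','rb'));D0=pickle.load(open('D0.pkl','rb'))
print('D0 dot pred',proj(D0['side'],[.5223,.333,.149]),proj(D0['scene'],[.5223,.333,.149]))
x,y,z=.5216,.3322,.2632; t=z-.0944
for n,h in(('tip',0),('band',.04),('hb',.09),('top',.134)): print('D2',n,proj(D2['side'],[x,y,t+h]),proj(D2['scene'],[x,y,t+h]))
x,y,z=.4919,.124,.2; t=z-.0944
for n,h in(('tip',0),('band',.04),('hb',.09),('top',.134)): print('D3',n,proj(D3['side'],[x,y,t+h]),proj(D3['scene'],[x,y,t+h]))
print(proj(D3['side'],[.4911,.1234,.069]),proj(D3['scene'],[.4911,.1234,.069]))
```

```text
D0 dot pred [[248.04261361 266.16315733]] [[327.84064975 139.5607482 ]]
D2 tip [[248.1086932  260.51239758]] [[328.26969164 135.50422534]]
D2 band [[247.44411423 249.06054334]] [[329.75420014 127.21654084]]
D2 hb [[246.55402307 233.73548295]] [[331.67257269 116.44063854]]
D2 top [[245.71004009 219.21777203]] [[333.42015691 106.55702849]]
D3 tip [[277.82983608 216.91779189]] [[271.91627843 159.86145088]]
D3 band [[278.02516219 206.36326122]] [[272.39634531 151.98689986]]
D3 hb [[278.28429089 192.40090664]] [[273.01853517 141.73276804]]
D3 top [[278.52740482 179.34234877]] [[273.5872282  132.31149485]]
[[277.98367536 226.01992051]] [[271.24302503 166.72676491]]
```

```bash
python3 -m crank '[{"dx":0,"dy":-0.7,"dz":12,"rx":0,"ry":0,"rz":0},{"dx":0,"dy":0,"dz":12,"rx":0,"ry":0,"rz":0},{"dx":0,"dy":0,"dz":0,"rx":0,"ry":0,"rz":0},{"dx":0,"dy":0,"dz":0,"rx":0,"ry":0,"rz":0},{"dx":0,"dy":0,"dz":0,"rx":0,"ry":0,"rz":0}]'
python3 - <<'E'
from h import *
import pickle
D={n:env.snapshot(n) for n in('scene','side','wrist')}
pickle.dump(D,open('D4.pkl','wb'))
crop(D['scene'],255,145,290,180,14,'c14.png')
crop(D['side'],262,195,297,240,12,'c15.png')
crop(D['wrist'],230,150,290,230,7,'c16.png')
E
python3 go.py .4912 .124 .171 -5.3
```

```text
time: 21.12
position: [0.4911, 0.1238, 0.1757]
ee_rot: [[0.092, 0.996, 0.001], [0.996, -0.092, 0.0], [0.0, 0.001, -1.0]]
wrist_force: [-0.2, -0.2, 0.1]
grip_width: 0.273
from [0.491  0.1237 0.1757] yaw -5.31 turn 0.01 rows 1
{"dx": 0.3, "dy": 0.1, "dz": 4.7, "rx": 0.0006, "ry": -0.0001, "rz": -0.0002}
```

View pics/c14.png

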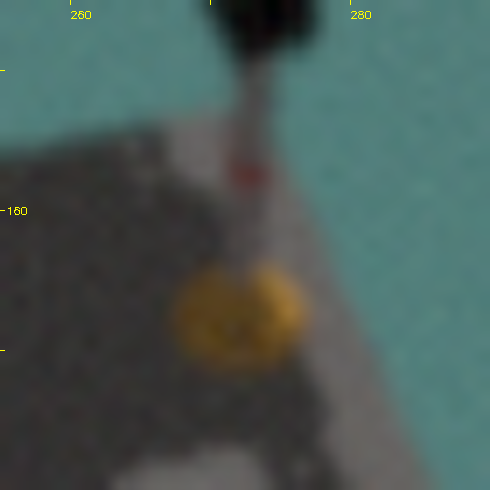

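View pics/c15.png

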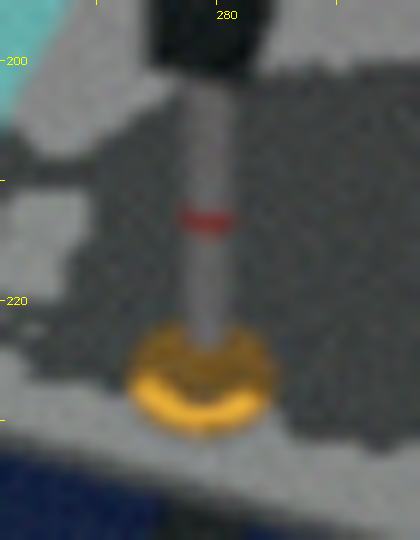

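View pics/c16.png

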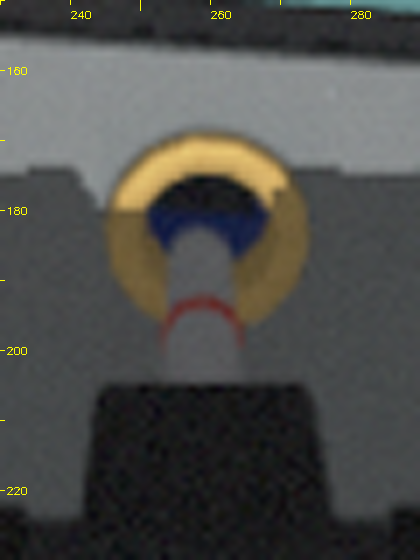

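Run:
```python
from rel import *
import pickle
D=pickle.load(open('D4.pkl','rb'));d=D['wrist']
R=np.array([.092,.996]) # tool x dir (far = +tool x)
tip=.1757-.0944
b=at(d,(207.5/7+230-.5,130/7+150-.5),.069)[:2]-R*.017
t=at(d,(201/7+230-.5,227/7+150-.5),tip)[:2]-R*.005
print(b,t,(t-b)*1000)
bl=at(d,(107/7+230-.5,225/7+150-.5),.069)[:2];br=at(d,(308/7+230-.5,225/7+150-.5),.069)[:2];print(bl,br,(bl+br)/2)
bx={'scene':(260,158,285,178),'side':(265,215,292,238)}
D0=pickle.load(open('D0.pkl','rb'))
```

```text
[0.49131941 0.12443142] [0.49018844 0.12366469] [-1.13096385 -0.76673155]
[0.47503657 0.12714594] [0.50776353 0.1240548 ] [0.49140005 0.12560037]
```

```bash
python3 -m crank '[{"dx":0.3,"dy":0.7,"dz":0,"rx":0,"ry":0,"rz":0},{"dx":0,"dy":0,"dz":3,"rx":0,"ry":0,"rz":0},{"dx":0,"dy":0,"dz":5,"rx":0,"ry":0,"rz":0},{"dx":0,"dy":0,"dz":5,"rx":0,"ry":0,"rz":0},{"dx":0,"dy":0,"dz":4,"rx":0,"ry":0,"rz":0}]'
python3 -m crank '[{"dx":0,"dy":0,"dz":0,"rx":0,"ry":0,"rz":0},{"dx":0,"dy":0,"dz":0,"rx":0,"ry":0,"rz":0}]'
python3 - <<'E'
from h import *
import pickle
D={n:env.snapshot(n) for n in('scene','side','wrist')}
pickle.dump(D,open('D5.pkl','wb'))
crop(D['side'],262,195,297,240,12,'c17.png')
crop(D['wrist'],230,150,290,230,7,'c18.png')
E
```

```text
time: 21.9
position: [0.4914, 0.1239, 0.1579]
ee_rot: [[0.092, 0.996, -0.001], [0.996, -0.092, -0.0], [-0.0, -0.0, -1.0]]
wrist_force: [0.6, 0.6, -0.8]
grip_width: 0.272
time: 22.15
position: [0.4917, 0.124, 0.1585]
ee_rot: [[0.092, 0.996, 0.0], [0.996, -0.092, 0.0], [0.0, 0.0, -1.0]]
wrist_force: [0.3, 0.4, -0.9]
grip_width: 0.272
```

View pics/c17.png

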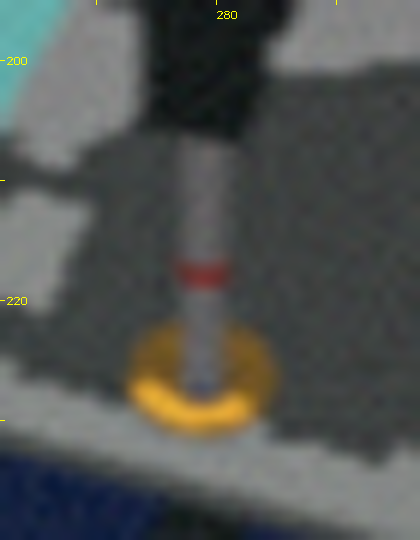

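View pics/c18.png

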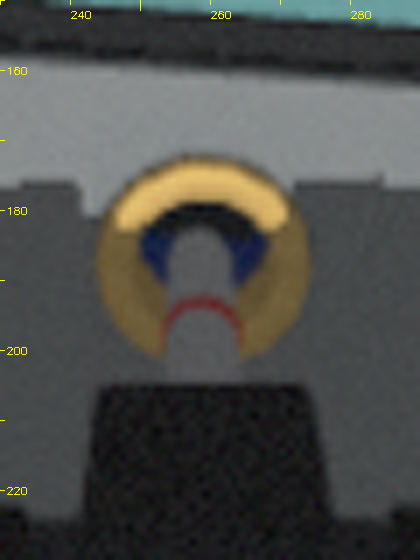

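Run:
```python
from rel import *
import pickle
D=pickle.load(open('D5.pkl','rb'));d=D['wrist']
R=np.array([.092,.996]); 
b=at(d,(204.5/7+230-.5,155/7+150-.5),.069)[:2]-R*.017
t=at(d,(201.5/7+230-.5,226/7+150-.5),.1585-.0944)[:2]-R*.005
print(b,t,(t-b)*1000)
bn=at(d,(203/7+230-.5,297/7+150-.5),.1585-.0544+.002)[:2]-R*.005; print('band',bn)
```

```text
[0.49144438 0.12447729] [0.49089757 0.12401382] [-0.54680985 -0.46346455]
band [0.49131534 0.12527316]
```

```bash
python3 -m crank '[{"dx":0.4,"dy":0.3,"dz":4,"rx":0,"ry":0,"rz":0},{"dx":0,"dy":0,"dz":6,"rx":0,"ry":0,"rz":0},{"dx":0,"dy":0,"dz":6,"rx":0,"ry":0,"rz":0},{"dx":0,"dy":0,"dz":6,"rx":0,"ry":0,"rz":0},{"dx":0,"dy":0,"dz":5,"rx":0,"ry":0,"rz":0}]'
python3 -m crank '[{"dx":0,"dy":0,"dz":4,"rx":0,"ry":0,"rz":0},{"dx":0,"dy":0,"dz":3,"rx":0,"ry":0,"rz":0},{"dx":0,"dy":0,"dz":0,"rx":0,"ry":0,"rz":0},{"dx":0,"dy":0,"dz":0,"rx":0,"ry":0,"rz":0},{"dx":0,"dy":0,"dz":0,"rx":0,"ry":0,"rz":0}]'
python3 go.py .492 .1244 .1234 -5.3
python3 - <<'E'
from h import *
import pickle
D={n:env.snapshot(n) for n in('scene','side','wrist')}
pickle.dump(D,open('D6.pkl','wb'))
crop(D['side'],262,195,297,240,12,'c19.png')
crop(D['wrist'],230,150,290,230,7,'c20.png')
crop(D['scene'],255,145,290,180,14,'c21.png')
cv2.imwrite('pics/s22.png',D['scene']['image'])
E
```

```text
time: 22.92
position: [0.4918, 0.1243, 0.1309]
ee_rot: [[0.092, 0.996, -0.0], [0.996, -0.092, -0.0], [-0.0, -0.0, -1.0]]
wrist_force: [0.3, 0.5, -0.7]
grip_width: 0.268
time: 23.55
position: [0.4921, 0.1243, 0.1246]
ee_rot: [[0.092, 0.996, 0.001], [0.996, -0.092, -0.0], [0.0, 0.001, -1.0]]
wrist_force: [0.6, 0.5, -0.2]
grip_width: 0.277
from [0.4921 0.1243 0.1246] yaw -5.31 turn 0.01 rows 1
{"dx": 0.1, "dy": -0.1, "dz": 1.2, "rx": 0.0005, "ry": -0.0, "rz": -0.0001}
```

View pics/c19.png

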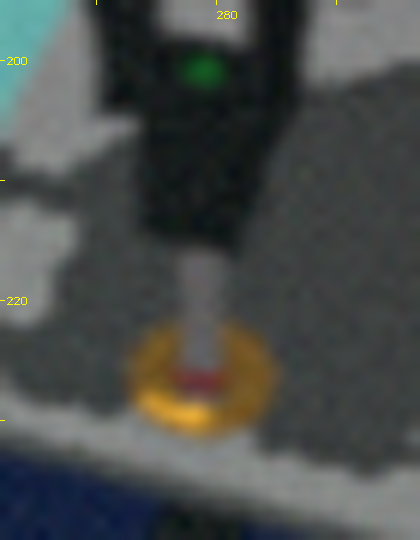

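View pics/c20.png

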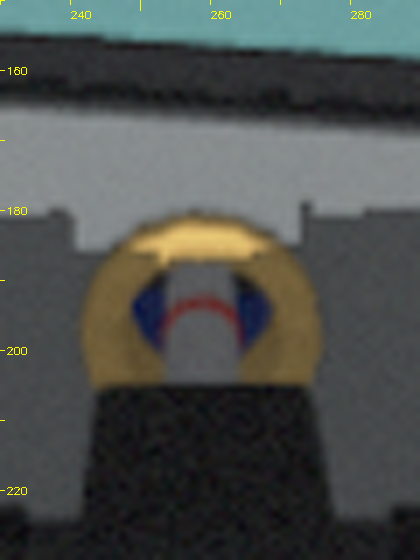

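View pics/c21.png

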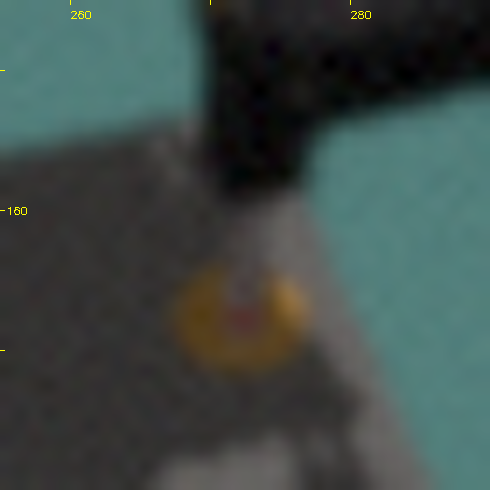

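View pics/s22.png

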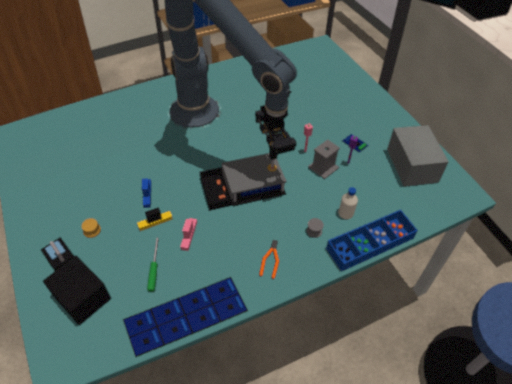

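Run:
```python
from rel import *
import pickle
D=pickle.load(open('D6.pkl','rb'));d=D['wrist']
R=np.array([.092,.996]); 
b=at(d,(201.5/7+230-.5,216/7+150-.5),.069)[:2]-R*.017
t=at(d,(202.5/7+230-.5,302/7+150-.5),.0702)[:2]-R*.005
print(b,t,(t-b)*1000)
for v,uv in(('side',(201/12+262-.5,381/12+195-.5)),('scene',(243/14+255-.5,317/14+145-.5))):
    q=D[v]; bd=at(q,uv,.0702); print(v,'band',bd)
print(proj(D['side'],[.4917,.1243,.0702]),proj(D['scene'],[.4917,.1243,.0702]))
```

```text
[0.49127681 0.12414141] [0.49139993 0.12430812] [0.12312447 0.16671162]
side band [0.49002848 0.12520158 0.0702    ]
scene band [0.49483288 0.12394381 0.0702    ]
[[277.71609991 225.92592978]] [[271.55273414 166.53587659]]
```

```bash
python3 -m crank '[{"dx":0,"dy":0,"dz":1,"rx":0,"ry":0,"rz":0},{"dx":0,"dy":0,"dz":0,"rx":0,"ry":0,"rz":0},{"dx":0,"dy":0,"dz":0,"rx":0,"ry":0,"rz":0},{"dx":0,"dy":0,"dz":0,"rx":0,"ry":0,"rz":0},{"dx":0,"dy":0,"dz":0,"rx":0,"ry":0,"rz":0}]'
python3 -m crank '[{"dx":0,"dy":0,"dz":0,"rx":0,"ry":0,"rz":0},{"dx":0,"dy":0,"dz":0,"rx":0,"ry":0,"rz":0},{"dx":0,"dy":0,"dz":0,"rx":0,"ry":0,"rz":0}]'
python3 - <<'E'
from h import *
s=env.read_state();print(s['position'],s['joint_vel'].round(2),s['wrist_force'])
d=env.snapshot('side');crop(d,220,110,330,240,5,'c23.png')
E
```

```text
time: 24.32
position: [0.4919, 0.1243, 0.1235]
ee_rot: [[0.092, 0.996, 0.0], [0.996, -0.092, -0.0], [-0.0, 0.0, -1.0]]
wrist_force: [-0.1, -0.5, -0.5]
grip_width: 0.274
time: 24.7
position: [0.4919, 0.1243, 0.1235]
ee_rot: [[0.092, 0.996, 0.0], [0.996, -0.092, -0.0], [-0.0, 0.0, -1.0]]
wrist_force: [0.1, -0.2, -0.8]
grip_width: 0.272
[0.4919103  0.12431454 0.12345427] [ 0.03 -0.03  0.01 -0.05  0.02 -0.05 -0.02] [ 0.12350317 -0.17733311 -0.83323793]
```

View pics/c23.png

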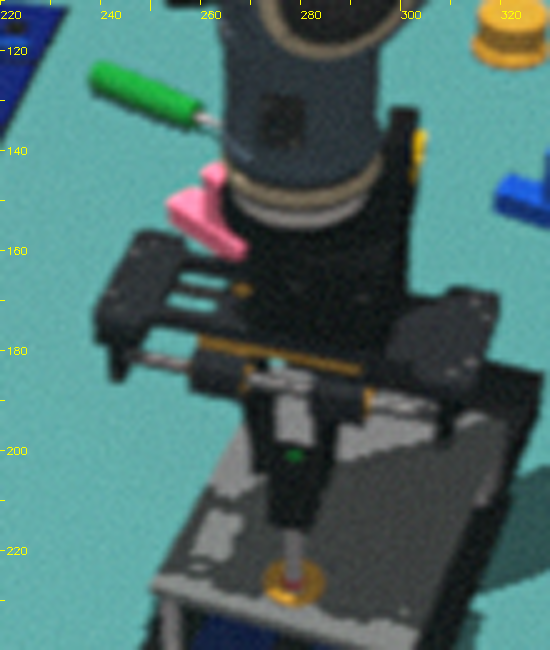

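The rod is centred in the bush at (279,227), its band at the rim, and the arm is still. I'm handing the job in.

Run:
```python
from plant import env
print(env.finish_job())
```

```text
the job is handed in; nothing more can be done
None
```

I swept all three offcuts into the tray with the scraper and stood the scraper back at its original spot. I then took the probe from its stand and lowered its rod through the bush. I handed the job in at about 24.7 s, still holding the probe there; it reports no verdict.

**Last checks:**
- **Offcuts and scraper:** pictures taken after the release show all three offcuts in the tray and the scraper upright on the bench.
- **Bystanders:** the last full scene picture shows no visible change to any of them. I didn't measure their positions.
- **Centring:** the wrist camera put the rod about 0.2 mm from the bore axis. I measured this just before the final 1 mm lowering.
- **Depth:** the arm's height reading puts the band level with the bush top, within about 0.5 mm. This assumes the probe didn't slip in the grip, and the pictures showed no slip.
- **Stillness and contact:** the joints were nearly still and the outside force was below 1 N. The tool was vertical and the gripper opening matched the handle's 24 mm width.

**Disagreements:** the scene and side cameras gave absolute positions 3–5 mm apart. I relied instead on where the rod sat relative to the bush within each picture, and those readings agreed to about 1 mm. Mid-way, one band-height reading came out about 4 mm lower than the arm's own reading. I put that down to picture noise of less than a pixel, and in the later pictures the band sat at the bush rim as expected.

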